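# Square a book under the document camera and take the shot

## Robot

A 6-joint arm with a two-finger parallel gripper is mounted at the origin on the work surface. World frame = base frame: x ahead of the robot, y to its left, z up, the work surface at z = 0. Lengths are in m, angles in degrees, forces in N, time in s.
With the tool pointing down it reaches from about 0.35 to 0.875 m from the base axis. Payload 4.2 kg.
Tool frame: the origin (TCP) lies midway between the tips of the shut fingers; the grasp point (between the pads) lies 19 mm behind it; z points along the fingers, y is the direction in which the jaws open and shut (so a half turn about z gives the same grasp; the last joint's range is limited). The gripper opens to 87 mm and grips with 3 to 60 N. Pads are 19 mm wide; open, the fingers measure 117 mm over their backs; the gripper's body (75 mm by 190 mm) begins 51 mm behind the grasp point.
Start: joints at [-52.105, 22.042, 0.453, 0, -68.411, -14.817], TCP at [0.245, -0.575, 0.223] pointing down, gripper open.
Joint ranges: [-179.83, 179.83], [-69.29, 118.12], [-61.27, 80.66], [-181.25, 117.63], [-171.15, -9.14], [-177.46, 177.46]. Speed limits (degrees/s): [159.86, 159.86, 180, 180, 180, 180].

## Interface

Orientations are given as a 3x3 rotation matrix whose columns are the frame's x, y, z axes.
In Python, from station import sense, capture, calibration, finish_job gives the robot as it stands.
- The arm moves only by the tool carry_out, never from a script. Its argument "commands" is one flat list of numbers, 6 for each row, row after row: the shift along the tool's x, y, z in mm, then the turn, a rotation vector about the tool's x, y, z in rad. A call has 1 to 5 rows; each row shifts and turns the pose as measured when the row begins, along the tool's axes as they then stand; what a row does not reach is not made up. A row lasts 1/8 s, in which the tool goes at most 62.5 mm and 10.7 degrees, less where a joint would pass 70% of its speed; a pose out of reach is approached as far as the arm can. A call is refused whole if a number of a shift passes 62.5 or a number of a turn 0.188, either way. A call with a gripper value outside its range is refused whole. "grip" is the finger opening in mm, from 0 to 87, set as the call begins (left out, the last holds). The fingers move at their own pace and stop on an object; the grip force is fixed at half the most. Time passes only in rows, so rows that do not move let the fingers close. It gives the time, the measured TCP pose, the force and the opening at its end, in the units of the state.
- sense(): the state, without advancing time (a new reading comes with each control period).
- capture(name): name is "side" or "top"; returns the picture (400x640x3 uint8, red, green, blue); there is no depth.
- calibration(name): a dict with "fx", "fy", "cx", "cy" (pixels), "dist" ([k1, k2, p1, p2, k3] as OpenCV has them; the pictures are not rectified), "rvec" (rotation vector, rad) and "tvec" (3), from world to camera coordinates, as OpenCV has them. Camera axes: x right, y down, z forward; pixel columns grow to the right and rows downward; lengths in m; the calibration is good to about 2 mm. A picture is of the moment at which its call begins. calibration takes no time and is no camera call.
- finish_job(): hands the job in, once; it reports no verdict.
The state is a dict: "time_s": time; "joints": joint angles; "joint_velocities": joint speeds; "effort": joint torques, N m; "tcp_pos": TCP position; "ee_rot": TCP orientation; "wrist_force": force on the tool from outside, world axes, zero at the start; "moment": the same for the moment, N m; "gripper_width": opening from 0.0 (shut) to 1.0 (fully open).
Only numpy, scipy, OpenCV 4.12 (cv2) and the standard library are available. Lean on these libraries where they do the work, as an engineer would, in place of code of your own. Each camera call takes 0.05 s, during which the arm holds its last target.

## Task

Get the red book ready to be photographed: without picking it up, push it across the camera board until it lies square in the corner, snug against both the back stop and the side stop. Then press the blue shutter button all the way down and let it come up again, leaving the book in the corner and everything else on the desk where it is.

Things in the scene. Friction and masses are not known exactly. Their poses are not given: they have to be found in the camera images.
- book: Red hardback book, cream page edges, plain paper label, lying flat and loose on the black board: 110 mm along its x, 178 mm along its y, 24 mm thick, 0.25 to 0.5 kg. Origin at the centre of its underside; z up. Its spine is the +x side. At the start it is turned up to about 17 degrees from square and lies some 4 to 10 cm short of each stop; home, its axes are parallel to those of the corner
- book_center (a point): Centre of the book, 12 mm above its underside; axes as the book's
- corner (a point): Inner corner of the two aluminium stops, on the board's upper face (6 mm above the desk). Axes as the board's: +x away from the robot to the back stop (flat face: plane x = 0), +y left to the side stop (flat face: plane y = 0). The stops are 16 mm thick and stand 14 mm above the board, which lies on the -x, -y side. The book is home with its centre at x = -0.055, y = -0.089
- stand: Document-camera stand, fixed, turned up to 9 degrees: a black board with thin grey grid, 300 mm (x) by 350 mm (y), 6 mm thick; origin at the centre of its underside, the stops' corner at x = 0.13, y = 0.15. Behind the back stop, at x = 0.19, y = -0.13, stands a grey post on an 80 mm foot with a white camera head on top, about 270 mm high, keeping beyond x = 0.13
- shutter_top (a point): Centre of the top of the blue shutter button, a 32 mm disc in a small white housing fixed to the desk, left or right of the board; pressed straight down
- shutter (a joint): Travel of the shutter button: 0 up, 0.006 m fully down (about 4 N); a spring brings it back up
- calculator: Grey pocket calculator, 130 x 75 x 16 mm, loose on the desk, on the side of the board where the shutter button is not; origin at the centre of its underside, length along x
- glue: Yellow glue stick standing upright, 27 mm across, 85 mm tall, loose on the board's near left corner; origin at the centre of its foot
- eraser: White eraser in a blue sleeve, 22 x 46 x 13 mm, loose on the board's near right corner; origin at the centre of its underside
- mug: Blue mug, 80 mm across, 95 mm tall, on the desk to the right; origin at the centre of its foot, handle to its +y
- stapler: Red and black stapler, 135 x 36 mm, about 60 mm tall, on the desk to the left; origin at the centre of its underside, length along x

How it is judged (in metres and radians):
On the way, in this order (a step that is already met when the one before it is completed fails the run):
1. the book lies square in the corner, against both stops, button up (x of book_center in the frame of corner between -0.0595 and -0.052 m and y of book_center in the frame of corner between -0.0935 and -0.086 m and z of book_center in the frame of corner between 0.006 and 0.018 m and angle between the x axis of book_center and the x axis of corner, either way round below 0.04 rad and linear speed of book below 0.01 m/s and value of joint shutter below 0.002 m), for 0.2 s.
2. the shutter button is pressed down with the book still home (x of book_center in the frame of corner between -0.0595 and -0.052 m and y of book_center in the frame of corner between -0.0935 and -0.086 m and z of book_center in the frame of corner between 0.006 and 0.018 m and angle between the x axis of book_center and the x axis of corner, either way round below 0.04 rad and value of joint shutter above 0.0045 m), for 0.04 s.
At the end, for the whole second after the job is handed in: The book lies flat on the board within 4.5 mm of both stops and within 0.04 rad of square, at rest, and the shutter button, pressed at least 4.5 mm after that, is up again (under 2 mm) (all of step 1); the robot touches nothing.
It fails at once if the shutter button is pressed before the book is home (value of joint shutter above 0.0045 m and not (x of book_center in the frame of corner between -0.0595 and -0.052 m and y of book_center in the frame of corner between -0.0935 and -0.086 m and z of book_center in the frame of corner between 0.006 and 0.018 m and angle between the x axis of book_center and the x axis of corner, either way round below 0.04 rad)).
It fails at once if the book is lifted or tipped up (z of book_center in the frame of corner above 0.024 m or angle between book's own z axis and vertical above 0.12 rad).
It fails at once if a bystander (calculator, glue stick, eraser, mug, stapler) is moved by more than 2 cm (distance of any of calculator, glue, eraser, mug, stapler from where it was at the start of the episode above 0.02 m).
It fails at once if a bystander is knocked over (angle between any of calculator, glue, eraser, mug, stapler's own z axis and vertical above 0.5 rad).
It also fails if it takes over 72 s, if anything falls off the work surface, if the arm or the gripper's body presses on something with over 40 N, if the wrist force passes 120 N, or if a joint passes its speed limit or range.

## Working session

There is one attempt and no reset: what is moved stays moved. The work goes in short steps, Python scripts to look and compute and a tool call to move; the robot and the scene stay as the last step left them, time stands still between calls to the robot, and variables do not carry over. Pictures are saved under pics/ and viewed, and the job is handed in when it is done.

Besides the shell and the picture viewer there is one more tool, called after ">>>" in YAML: its name, and indented under it one key for each argument. carry_out: Moves the arm, as the interface text tells. Its arguments: {"type":"object","properties":{"commands":{"type":"array"},"grip":{"type":"number"}},"required":["commands"]}

```bash
mkdir -p pics; ls; python3 - <<'E'
from station import *
import cv2
print(sense())
for n in("side","top"):
    print(n,calibration(n)); cv2.imwrite(f"pics/{n}0.png",capture(n)[:,:,::-1])
E
```

```text
pics
{'time_s': 0.0, 'joints': array([-5.21037771e+01,  2.20892083e+01,  3.79347520e-01, -2.69360582e-02,
       -6.84104745e+01, -1.48165524e+01]), 'joint_velocities': array([ 0.07739466, -0.02257218,  0.12463111, -0.00132759,  0.01185791,
        0.02937412]), 'effort': array([ 3.28219257e-04, -3.90663171e+01,  1.87397611e+01,  4.21972409e+00,
        1.10269157e-02, -2.03938471e-04]), 'tcp_pos': array([ 0.24477955, -0.5744196 ,  0.22147832]), 'ee_rot': array([[-9.20028571e-01, -3.91850145e-01, -9.45058636e-04],
       [-3.91851268e-01,  9.20026562e-01,  1.92583187e-03],
       [ 1.14841552e-04,  2.14214277e-03, -9.99997699e-01]]), 'wrist_force': array([-0.22068689,  0.62884642, -0.30283138]), 'moment': array([-0.00316752, -0.04227209, -0.01113915]), 'gripper_width': 0.9972808246312297}
side {'fx': 371.85843469986077, 'fy': 371.85843469986077, 'cx': 321.56229391280516, 'cy': 200.27177518427388, 'dist': array([-0.05545395,  0.        ,  0.        ,  0.        ,  0.        ]), 'rvec': array([ 0.6297471 , -2.40607053,  1.41003372]), 'tvec': array([0.5288629 , 0.16628175, 0.64921344])}
top {'fx': 396.15980909577434, 'fy': 396.15980909577434, 'cx': 326.63041889800513, 'cy': 197.2005879385907, 'dist': array([-0.01427775,  0.        ,  0.        ,  0.        ,  0.        ]), 'rvec': array([ 2.19320996, -2.14047913,  0.1619504 ]), 'tvec': array([-0.00963483,  0.59450095,  1.01452923])}
```

View pics/top0.png

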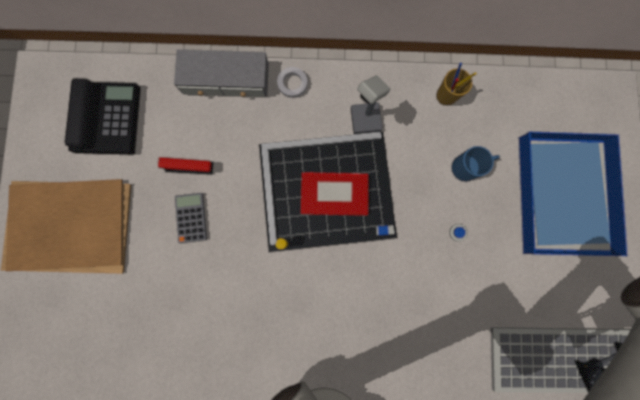

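View pics/side0.png

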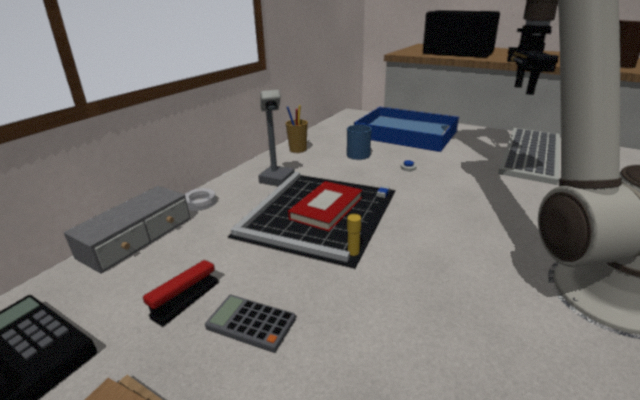

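The top view shows the board at about (262–396, 133–250), with stops along its top and left edges. The book is at (335,193), the glue at (281,243), the eraser at (384,230) and the button at (459,232), right of the board. Next I'll measure these.

```bash
cat > h.py <<'E'
import numpy as np, cv2
from station import *
def cam(n):
    c=calibration(n); K=np.array([[c['fx'],0,c['cx']],[0,c['fy'],c['cy']],[0,0,1]]); R=cv2.Rodrigues(c['rvec'])[0]
    return K,np.array(c['dist']),R,np.array(c['tvec'])
def ray(n,px,z):
    K,d,R,t=cam(n); px=np.array(px,float).reshape(-1,1,2)
    u=cv2.undistortPoints(px,K,d).reshape(-1,2); v=np.c_[u,np.ones(len(u))]@R; C=-R.T@t
    return C+v*((z-C[2])/v[:,2])[:,None]
def proj(n,P):
    K,d,R,t=cam(n); return cv2.projectPoints(np.array(P,float).reshape(-1,1,3),cv2.Rodrigues(R)[0],t,K,d)[0].reshape(-1,2)
def bookmask(im,roi):
    x0,y0,x1,y1=roi; h=cv2.cvtColor(im,cv2.COLOR_RGB2HSV)
    m=(((h[...,0]<8)|(h[...,0]>172))&(h[...,1]>150)&(h[...,2]>60)).astype(np.uint8)
    k=np.zeros_like(m);k[y0:y1,x0:x1]=m[y0:y1,x0:x1];return k
E
python3 - <<'E'
from h import *
im=cv2.imread("pics/top0.png")[:,:,::-1].copy()
cv2.imwrite("pics/topc.png",cv2.resize(im[120:260,250:480],None,fx=3.4,fy=3.4,interpolation=cv2.INTER_CUBIC)[:,:,::-1])
m=bookmask(im,(240,120,400,255))
c=max(cv2.findContours(m,0,2)[0],key=cv2.contourArea); r=cv2.minAreaRect(c); print(r)
b=cv2.boxPoints(r); W=ray("top",b,.03); print(b,W,[np.linalg.norm(W[i]-W[i-1]) for i in range(4)])
h=cv2.cvtColor(im,cv2.COLOR_RGB2HSV)
g=((h[...,0]>95)&(h[...,0]<125)&(h[...,1]>150)&(h[...,2]>80)).astype(np.uint8)
n,l,s,ce=cv2.connectedComponentsWithStats(g)
for i in range(1,n):
    if s[i,4]>10: print(s[i],ce[i],ray("top",ce[i],.02))
E
```

```text
((334.4873352050781, 193.4580078125), (68.08484649658203, 42.81681823730469), 1.5911402702331543)
[[299.8636  213.9129 ]
 [301.0525  171.11261]
 [369.11108 173.00311]
 [367.92218 215.8034 ]] [[ 0.5489383   0.07475494  0.03      ]
 [ 0.66454123  0.07517132  0.03      ]
 [ 0.66441979 -0.10867833  0.03      ]
 [ 0.54838476 -0.10657279  0.03      ]] [np.float64(0.1813285772766178), np.float64(0.11560368122742852), np.float64(0.1838496864019257), np.float64(0.11605413434848605)]
[528 133  77  10 181] [562.24861878 139.02209945] [[ 0.77863943 -0.6537111   0.02      ]]
[534 133  15   1  15] [541. 133.] [[ 0.79409428 -0.59348635  0.02      ]]
[529 143   4  91 156] [530.70512821 184.12179487] [[ 0.6477157  -0.55750568  0.02      ]]
[610 225   1  13  13] [610. 231.] [[ 0.52357438 -0.77413859  0.02      ]]
[379 226   8   9  65] [382.73846154 230.10769231] [[ 0.5117291  -0.14809309  0.02      ]]
[455 228   9   9  67] [459.05970149 232.        ] [[ 0.51145004 -0.35491913  0.02      ]]
[533 243  46  11 142] [553.70422535 251.21830986] [[ 0.4654165  -0.61331632  0.02      ]]
[622 244   4  11  14] [624.14285714 249.78571429] [[ 0.47323021 -0.810612    0.02      ]]
```

View pics/topc.png

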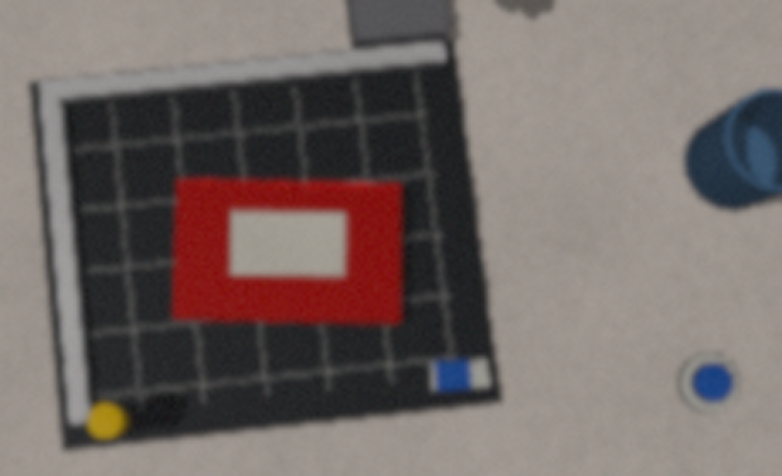

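```bash
python3 - <<'E'
from h import *
for n in("top","side"):
    K,d,R,t=cam(n); print(n,-R.T@t)
im=cv2.imread("pics/top0.png"); g=cv2.cvtColor(im,cv2.COLOR_BGR2GRAY).astype(float)
for x in(290,320,350): print(x,g[128:160,x])
for y in(165,185,205): print(y,g[y,255:285])
E
```

```text
top [0.46200041 0.02755915 1.08101335]
side [0.20454565 0.68209093 0.47088928]
290 [152. 152. 151. 151. 150. 150. 149. 151. 152. 151. 151. 149. 141. 136.
 143. 148. 146. 142. 121.  86.  51.  38.  34.  32.  34.  33.  32.  33.
  33.  36.  37.  35.]
320 [149. 149. 150. 149. 151. 153. 153. 154. 150. 143. 139. 144. 148. 148.
 141. 124.  86.  52.  39.  41.  41.  43.  48.  53.  51.  50.  50.  51.
  56.  60.  67.  72.]
350 [145. 148. 150. 152. 150. 147. 138. 134. 139. 143. 145. 138. 121.  87.
  53.  33.  36.  30.  28.  34.  34.  31.  29.  33.  31.  34.  42.  58.
  60.  48.  35.  35.]
165 [149. 151. 151. 149. 137. 109.  78.  86. 124. 144. 148. 149. 148. 134.
  97.  56.  34.  42.  45.  45.  38.  36.  39.  40.  37.  39.  38.  40.
  53.  64.]
185 [148. 149. 150. 149. 146. 147. 135. 103.  71.  92. 133. 150. 154. 151.
 148. 131.  96.  52.  34.  30.  36.  37.  34.  38.  37.  35.  37.  36.
  36.  42.]
205 [145. 146. 146. 146. 147. 147. 148. 144. 131.  97.  70.  96. 136. 155.
 157. 155. 148. 125.  86.  49.  29.  35.  40.  39.  37.  40.  40.  41.
  39.  39.]
```

```bash
python3 - <<'E'
from h import *
im=cv2.imread("pics/top0.png"); g=cv2.cvtColor(im,cv2.COLOR_BGR2GRAY).astype(float)
def cross(a,th=88):  # first bright->dark from inside: dark region scanning outwards
    for i in range(len(a)-1):
        if a[i]<th<=a[i+1]: return i+(th-a[i])/(a[i+1]-a[i])
def fit(P):
    P=np.array(P,float); 
    for _ in range(3):
        vx,vy,x,y=cv2.fitLine(P.astype(np.float32),cv2.DIST_HUBER,0,.01,.01).ravel()
        r=abs((P[:,0]-x)*vy-(P[:,1]-y)*vx); P=P[r<max(.5,2*np.median(r))]
    return np.array([vx,vy]),np.array([x,y]),r.max(),len(P)
back=[];side=[]
for x in range(282,372):
    y0=int(148-(x-270)*0.11)+3; c=cross(g[y0-12:y0+1,x][::-1])
    if c is not None: back.append((x,y0-c))
for y in range(158,232):
    x0=int(269+(y-145)*.08)+6; c=cross(g[y,x0-12:x0+1][::-1])
    if c is not None: side.append((x0-c,y))
def w(P,z):
    d,p,r,n=fit(P); W=ray("top",[p-30*d,p+30*d],z)[:,:2]; print(p,d,r,n,W); return W
B=w(back,.006);S=w(side,.006)
def inter(A,B):
    s=np.linalg.solve(np.c_[A[1]-A[0],-(B[1]-B[0])],B[0]-A[0]); return A[0]+s[0]*(A[1]-A[0])
c=inter(B,S);db=B[1]-B[0];ds=S[1]-S[0]
print("corner",c,"yaw from back",np.degrees(np.arctan2(db[0],-db[1])),"from side",np.degrees(np.arctan2(-ds[1],-ds[0])))
# book edges at top z=.03
m=bookmask(im[:,:,::-1].copy(),(240,120,400,255))
r=im[:,:,2].astype(float)
near=[(x,207+ (cross(-r[207:225,x],-90) or 0)) for x in range(306,364)]
far=[(x,180-(cross(-r[160:181,x][::-1],-90)or 0)) for x in range(306,364)]
lf=[(308-(cross(-r[y,290:309][::-1],-90)or 0),y) for y in range(178,210)]
rt=[(362+(cross(-r[y,362:378],-90)or 0),y) for y in range(178,210)]
L=[]
for nme,P in zip("near far left right".split(),(near,far,lf,rt)):
    print(nme); L.append(w(P,.03))
n,f,l,rr=L
Q=[inter(n,l),inter(f,l),inter(f,rr),inter(n,rr)];print("bookcorners",Q)
print([np.linalg.norm(Q[i]-Q[i-1]) for i in range(4)]); ctr=np.mean(Q,0);print(ctr)
a=np.degrees(np.arctan2(*( (Q[0]+Q[1]-Q[2]-Q[3])*[-1,1])));print("book yaw",a)
E
```

```text
[326.5     143.11238] [ 0.99510556 -0.09881744] 0.2255877419238459 90 [[ 0.73947667  0.09066841]
 [ 0.76130473 -0.07521371]]
[272.6844 202.7   ] [0.09430045 0.9955438 ] 0.2054556749806804 74 [[0.66201628 0.16173   ]
 [0.49884894 0.13985853]]
corner [0.72894531 0.17070137] yaw from back 7.496355633117253 from side 7.63459930528293
near
[329.8     214.31952] [0.99992085 0.01257962] 0.4482516695921015 58 [[ 0.54885645  0.07491489]
 [ 0.55080637 -0.08482205]]
far
[334.1     172.24707] [0.9998354  0.01814556] 0.43750510802699116 56 [[ 0.66315174  0.06691279]
 [ 0.66462542 -0.09507556]]
left
[300.66132 189.8    ] [ 0.02794684 -0.9996094 ] 0.2708463186125829 32 [[0.53332169 0.07437608]
 [0.69561739 0.07492731]]
right
[367.47702 191.     ] [0.00263174 0.99999654] 0.08430037261762485 32 [[ 0.69739047 -0.1037158 ]
 [ 0.53449742 -0.10573126]]
bookcorners [array([0.54886239, 0.07442886]), array([0.66307984, 0.0748168 ]), array([ 0.6647077 , -0.10412018]), array([ 0.55105911, -0.10552635])]
[np.float64(0.17996861761186342), np.float64(0.11421810925355613), np.float64(0.1789443793013311), np.float64(0.11365729542439605)]
[ 0.60692726 -0.01510022]
book yaw 0.6105582079924671
```

```bash
cat > to.py <<'E'
# usage: to.py xc yc z yawOfToolY [maxstep mm]  ; xc,yc in corner frame (m), yaw of tool y relative to board x axis (deg)
import sys; from h import *; from scipy.spatial.transform import Rotation as Ro
C=np.array([.729,.1707]); TH=np.radians(7.56)
def w2c(p): d=np.array(p)[:2]-C; return np.array([np.cos(TH)*d[0]+np.sin(TH)*d[1],-np.sin(TH)*d[0]+np.cos(TH)*d[1]])
def c2w(q): return C+np.array([np.cos(TH)*q[0]-np.sin(TH)*q[1],np.sin(TH)*q[0]+np.cos(TH)*q[1]])
if __name__=="__main__":
    xc,yc,z,yaw=map(float,sys.argv[1:5]); ms=float(sys.argv[5]) if len(sys.argv)>5 else 40
    s=sense(); p=np.array(s['tcp_pos']); R=np.array(s['ee_rot'])
    a=TH+np.radians(yaw); y=np.array([np.cos(a),np.sin(a),0]); zz=np.array([0,0,-1.]); Rt=np.c_[np.cross(y,zz),y,zz]
    T=np.r_[c2w((xc,yc)),z]; rv=Ro.from_matrix(R.T@Rt).as_rotvec()
    n=int(max(np.ceil(np.linalg.norm(T-p)*1000/ms),np.ceil(np.linalg.norm(rv)/.16),1))
    print("t",round(s['time_s'],2),"tcp corner",w2c(p).round(4),"z",p[2].round(4),"F",np.round(s['wrist_force'],1),"w",round(s['gripper_width'],2),"q",np.round(s['joints'],0))
    print("rows",n,"total mm",((T-p)@R*1000).round(1),"rv",rv.round(3))
    for i in range(min(n,10)):
        d=(T-p)/(n-i); print(np.r_[(d@R*1000).round(1),(rv/n).round(3)].tolist()); p=p+d; R=R@Ro.from_rotvec(rv/n).as_matrix()
E
python3 to.py -.143 -.30 .2 180; python3 - <<'E'
from h import *; from to import *
for n,px,z in(("mug",(472,165),.05),("glue",(281,243),.09),("eraser",(384,230),.02),("button",(459,232),.02)): 
    p=ray("top",[px],z)[0];print(n,p,w2c(p))
E
```

```text
t 0.1 tcp corner [-0.578 -0.675] z 0.2216 F [-0.4  1.2 -0.4] w 1.0 q [-52.  22.   0.  -0. -68. -15.]
rows 15 total mm [-519.5  245.    22. ] rv [ 2.0e-03  1.0e-03 -1.3e+00]
[-34.6, 16.3, 1.5, 0.0, 0.0, -0.087]
[-35.9, 13.3, 1.5, 0.0, 0.0, -0.087]
[-36.9, 10.1, 1.5, 0.0, 0.0, -0.087]
[-37.7, 6.9, 1.5, 0.0, 0.0, -0.087]
[-38.1, 3.6, 1.5, 0.0, 0.0, -0.087]
[-38.3, 0.3, 1.4, 0.0, 0.0, -0.087]
[-38.2, -3.0, 1.4, 0.0, 0.0, -0.087]
[-37.8, -6.3, 1.4, 0.0, 0.0, -0.087]
[-37.1, -9.6, 1.4, 0.0, 0.0, -0.087]
[-36.1, -12.7, 1.4, 0.0, 0.0, -0.087]
mug [ 0.69008799 -0.38271276  0.05      ] [-0.11138317 -0.54348285]
glue [0.47051635 0.11652027 0.09      ] [-0.26336493 -0.01970154]
eraser [ 0.51209731 -0.15149021  0.02      ] [-0.25740604 -0.29085295]
button [ 0.51144631 -0.35475623  0.02      ] [-0.28479394 -0.49226646]
```

>>> carry_out:
  commands: [-35, 16, 0, 0, 0, -0.087, -36, 13, 0, 0, 0, -0.087, -37, 10, 0, 0, 0, -0.087, -38, 7, 0, 0, 0, -0.087, -38, 4, 0, 0, 0, -0.087]
  grip: 60

```text
time_s: 0.72
tcp_pos: [0.3729, -0.4274, 0.2182]
ee_rot: [[-0.663, -0.748, -0.005], [-0.748, 0.663, 0.007], [-0.002, 0.008, -1.0]]
wrist_force: [0.2, -0.2, -0.7]
gripper_width: 0.696
```

>>> carry_out:
  commands: [-38, 0, 0, 0, 0, -0.087, -38, -3, 0, 0, 0, -0.087, -38, -6, 0, 0, 0, -0.087, -37, -10, 0, 0, 0, -0.087, -36, -13, 0, 0, 0, -0.087]

```text
time_s: 1.35
tcp_pos: [0.5005, -0.2767, 0.2163]
ee_rot: [[-0.272, -0.962, -0.009], [-0.962, 0.272, 0.009], [-0.006, 0.011, -1.0]]
wrist_force: [1.2, -1.0, 0.8]
gripper_width: 0.691
```

```bash
python3 to.py -.15 -.30 .2 180
```

```text
t 1.35 tcp corner [-0.2853 -0.4135] z 0.2163 F [ 1.2 -1.   0.8] w 0.69 q [-13.  18.  -7.  -0. -66.  -3.]
rows 5 total mm [-157.7  -79.5   16.4] rv [ 0.009  0.009 -0.407]
[-31.5, -15.9, 3.3, 0.002, 0.002, -0.081]
[-30.1, -18.4, 3.3, 0.002, 0.002, -0.081]
[-28.6, -20.8, 3.2, 0.002, 0.002, -0.081]
[-26.8, -23.0, 3.2, 0.002, 0.002, -0.081]
[-24.8, -25.1, 3.2, 0.002, 0.002, -0.081]
```

>>> carry_out:
  commands: [-31, -16, 3, 0.002, 0.002, -0.081, -30, -18, 3, 0.002, 0.002, -0.081, -29, -21, 3, 0.002, 0.002, -0.081, -27, -23, 3, 0.002, 0.002, -0.081, -25, -25, 3, 0.002, 0.002, -0.081]

```text
time_s: 1.98
tcp_pos: [0.6211, -0.1401, 0.1984]
ee_rot: [[0.143, -0.99, -0.004], [-0.99, -0.143, -0.001], [0.0, 0.004, -1.0]]
wrist_force: [0.4, -0.8, 0.4]
gripper_width: 0.686
```

```bash
python3 to.py -.15 -.30 .05 180
```

```text
t 1.98 tcp corner [-0.1478 -0.2939] z 0.1984 F [ 0.4 -0.8  0.4] w 0.69 q [  2.  24.   0.   0. -66.   6.]
rows 4 total mm [  6.1   1.7 148.4] rv [ 0.004 -0.     0.012]
[1.5, 0.4, 37.1, 0.001, -0.0, 0.003]
[1.5, 0.5, 37.1, 0.001, -0.0, 0.003]
[1.5, 0.5, 37.1, 0.001, -0.0, 0.003]
[1.5, 0.5, 37.1, 0.001, -0.0, 0.003]
```

>>> carry_out:
  commands: [2, 1, 37, 0.001, 0, 0.003, 2, 0, 37, 0.001, 0, 0.003, 2, 0, 37, 0.001, 0, 0.003, 1, 0, 35, 0.001, 0, 0.003]

```text
time_s: 2.48
tcp_pos: [0.6243, -0.1442, 0.0493]
ee_rot: [[0.136, -0.991, 0.005], [-0.991, -0.136, 0.0], [0.001, -0.005, -1.0]]
wrist_force: [-0.1, 0.5, -0.1]
gripper_width: 0.692
```

```bash
python3 to.py -.15 -.30 .014 180; python3 - <<'E'
from h import *
cv2.imwrite("pics/t1.png",cv2.resize(capture("top")[110:260,230:490],None,fx=3,fy=3,interpolation=cv2.INTER_CUBIC)[:,:,::-1])
cv2.imwrite("pics/s1.png",cv2.resize(capture("side")[100:300,200:450],None,fx=3,fy=3,interpolation=cv2.INTER_CUBIC)[:,:,::-1])
E
```

```text
t 2.48 tcp corner [-0.1453 -0.2984] z 0.0493 F [-0.1  0.5 -0.1] w 0.69 q [  1.  33.  -9.  -0. -48.   6.]
rows 1 total mm [ 1.5  4.9 35.3] rv [-0.005 -0.001  0.005]
[1.5, 4.9, 35.3, -0.005, -0.001, 0.005]
```

View pics/t1.png

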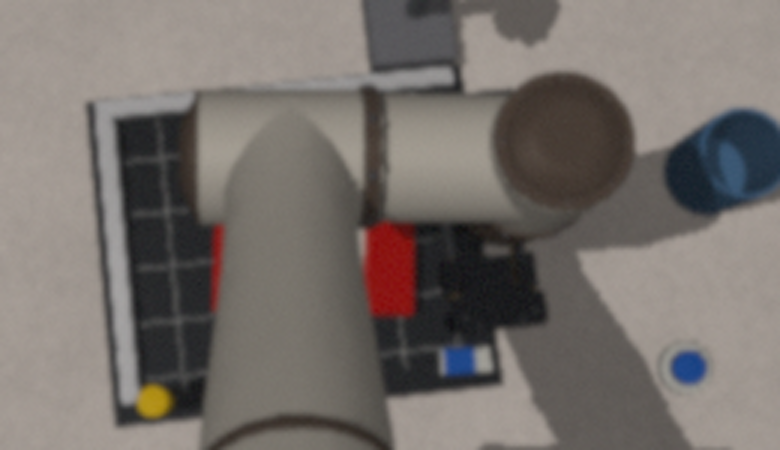

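View pics/s1.png

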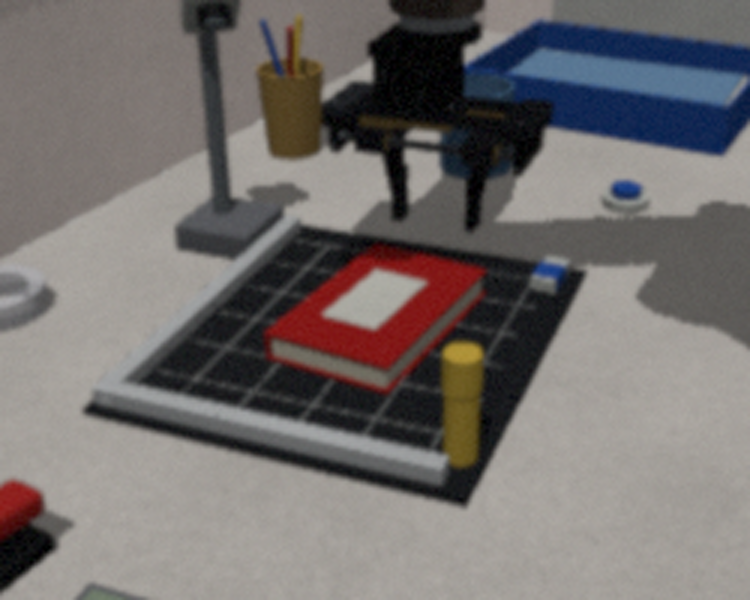

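The side view shows the two fingers at zoomed (400,215) and (475,225), to the right of the book and clear of the eraser at (550,270). I'll descend now.

>>> carry_out:
  commands: [1, 3, 18, -0.003, 0, 0.005, 1, 2, 17, 0, 0, 0]

```text
time_s: 2.82
tcp_pos: [0.6182, -0.1469, 0.0123]
ee_rot: [[0.131, -0.991, -0.002], [-0.991, -0.131, -0.0], [-0.0, 0.002, -1.0]]
wrist_force: [-1.3, 0.1, -0.3]
gripper_width: 0.691
```

```bash
python3 to.py -.15 -.20 .014 180 8
```

```text
t 2.83 tcp corner [-0.1516 -0.3003] z 0.0123 F [-1.3  0.1 -0.3] w 0.69 q [  1.  35. -11.  -0. -44.   6.]
rows 13 total mm [-100.3   -1.5   -1.7] rv [ 0.002  0.    -0.001]
[-7.7, -0.1, -0.1, 0.0, 0.0, -0.0]
[-7.7, -0.1, -0.1, 0.0, 0.0, -0.0]
[-7.7, -0.1, -0.1, 0.0, 0.0, -0.0]
[-7.7, -0.1, -0.1, 0.0, 0.0, -0.0]
[-7.7, -0.1, -0.1, 0.0, 0.0, -0.0]
[-7.7, -0.1, -0.1, 0.0, 0.0, -0.0]
[-7.7, -0.1, -0.1, 0.0, 0.0, -0.0]
[-7.7, -0.1, -0.1, 0.0, 0.0, -0.0]
[-7.7, -0.1, -0.1, 0.0, 0.0, -0.0]
[-7.7, -0.1, -0.1, 0.0, 0.0, -0.0]
```

>>> carry_out:
  commands: [-8, 0, -0.3, 0, 0, 0, -8, 0, -0.3, 0, 0, 0, -7, 0, -0.3, 0, 0, 0, -6, 0, 0, 0, 0, 0, -6, 0, 0, 0, 0, 0]

```text
time_s: 3.45
tcp_pos: [0.6146, -0.1101, 0.015]
ee_rot: [[0.131, -0.991, 0.002], [-0.991, -0.131, -0.0], [0.001, -0.002, -1.0]]
wrist_force: [0.2, -1.4, -1.1]
gripper_width: 0.691
```

>>> carry_out:
  commands: [-6, 0, 0, 0, 0, 0, -6, 0, 0, 0, 0, 0, -6, 0, 0, 0, 0, 0, -6, 0, 0, 0, 0, 0, -6, 0, 0, 0, 0, 0]

```text
time_s: 4.08
tcp_pos: [0.6107, -0.0785, 0.0151]
ee_rot: [[0.131, -0.991, 0.003], [-0.991, -0.131, -0.001], [0.001, -0.002, -1.0]]
wrist_force: [0.6, -1.9, -0.7]
gripper_width: 0.694
```

```bash
python3 to.py -.15 -.19 .014 180 8; python3 - <<'E'
from h import *
cv2.imwrite("pics/s2.png",cv2.resize(capture("side")[100:300,200:450],None,fx=3,fy=3,interpolation=cv2.INTER_CUBIC)[:,:,::-1])
E
```

```text
t 4.08 tcp corner [-0.15   -0.2315] z 0.0151 F [ 0.6 -1.9 -0.7] w 0.69 q [  8.  33. -14.   0. -42.  -0.]
rows 6 total mm [-41.5   0.    1.1] rv [-0.002 -0.001 -0.001]
[-6.9, 0.0, 0.2, -0.0, -0.0, -0.0]
[-6.9, 0.0, 0.2, -0.0, -0.0, -0.0]
[-6.9, 0.0, 0.2, -0.0, -0.0, -0.0]
[-6.9, -0.0, 0.2, -0.0, -0.0, -0.0]
[-6.9, -0.0, 0.2, -0.0, -0.0, -0.0]
[-6.9, -0.0, 0.2, -0.0, -0.0, -0.0]
```

View pics/s2.png

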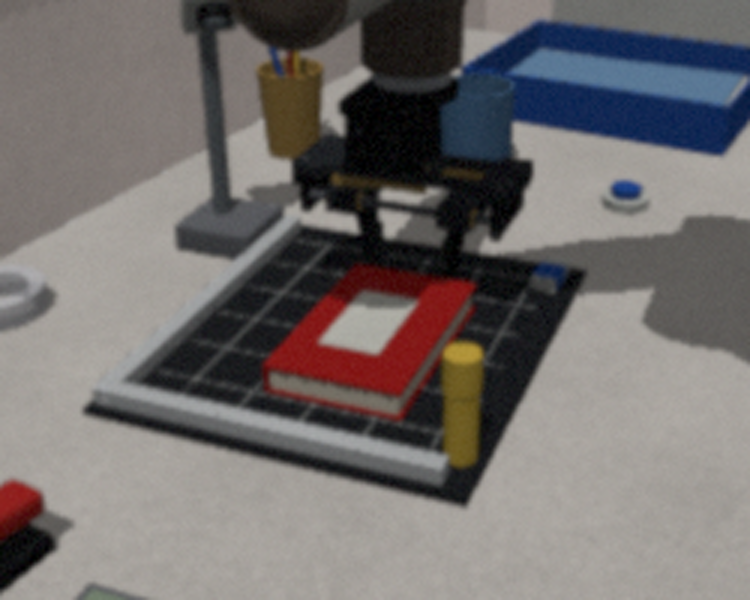

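The book is now square to the board, with its left end about 35 mm from the side stop, and the glue is clear. I'll carry on toward the side stop.

>>> carry_out:
  commands: [-6, 0, 0.2, 0, 0, 0, -6, 0, 0.2, 0, 0, 0, -6, 0, 0.2, 0, 0, 0, -6, 0, 0.2, 0, 0, 0, -6, 0, 0.2, 0, 0, 0]

```text
time_s: 4.75
tcp_pos: [0.6069, -0.0471, 0.0151]
ee_rot: [[0.132, -0.991, 0.003], [-0.991, -0.132, -0.002], [0.002, -0.003, -1.0]]
wrist_force: [0.4, -2.0, 1.4]
gripper_width: 0.689
```

>>> carry_out:
  commands: [-4, 0, 0, 0, 0, 0, -2, 0, 0, 0, 0, 0]

```text
time_s: 5.0
tcp_pos: [0.606, -0.0404, 0.0151]
ee_rot: [[0.133, -0.991, 0.003], [-0.991, -0.133, -0.002], [0.002, -0.003, -1.0]]
wrist_force: [0.1, -3.0, 1.9]
gripper_width: 0.688
```

>>> carry_out:
  commands: [-2, 0, 0, 0, 0, 0, -2, 0, 0, 0, 0, 0]

```text
time_s: 5.25
tcp_pos: [0.6055, -0.0363, 0.0151]
ee_rot: [[0.132, -0.991, 0.003], [-0.991, -0.132, -0.002], [0.002, -0.003, -1.0]]
wrist_force: [0.5, -2.3, 2.4]
gripper_width: 0.688
```

```bash
python3 to.py -.15 -.19 .014 180 8; python3 - <<'E'
from h import *
cv2.imwrite("pics/s3.png",cv2.resize(capture("side")[100:300,200:450],None,fx=3,fy=3,interpolation=cv2.INTER_CUBIC)[:,:,::-1])
E
```

```text
t 5.25 tcp corner [-0.1497 -0.1889] z 0.0151 F [ 0.5 -2.3  2.4] w 0.69 q [ 12.  33. -16.   0. -41.  -4.]
rows 1 total mm [1.1 0.3 1.1] rv [-0.003 -0.002  0.001]
[1.1, 0.3, 1.1, -0.003, -0.002, 0.001]
```

View pics/s3.png

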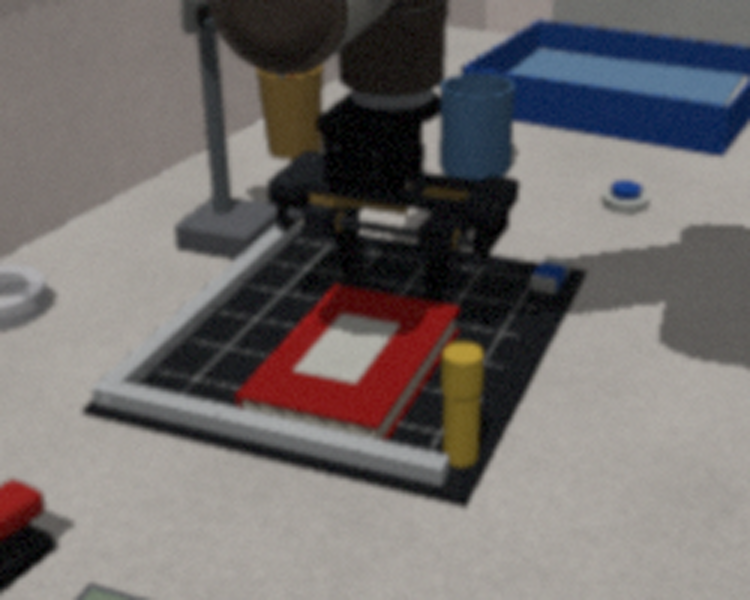

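>>> carry_out:
  commands: [-2, 0, 0, 0, 0, 0]

```text
time_s: 5.42
tcp_pos: [0.6051, -0.0356, 0.0151]
ee_rot: [[0.132, -0.991, 0.003], [-0.991, -0.132, -0.004], [0.004, -0.002, -1.0]]
wrist_force: [1.5, -14.8, -1.2]
gripper_width: 0.689
```

>>> carry_out:
  commands: [-2, 0, 0, 0, 0, 0]

```text
time_s: 5.55
tcp_pos: [0.6051, -0.0357, 0.0151]
ee_rot: [[0.132, -0.991, 0.003], [-0.991, -0.132, -0.006], [0.006, -0.002, -1.0]]
wrist_force: [2.9, -11.6, 0.2]
gripper_width: 0.691
```

>>> carry_out:
  commands: [-1.5, 0, 0, 0, 0, 0]

```text
time_s: 5.68
tcp_pos: [0.6051, -0.0359, 0.0152]
ee_rot: [[0.131, -0.991, 0.003], [-0.991, -0.131, -0.007], [0.008, -0.002, -1.0]]
wrist_force: [0.5, -6.4, -0.1]
gripper_width: 0.689
```

Contact with the side stop shows as about 15 N. Next I'll back off, lift and turn 90° for the push toward the back stop.

>>> carry_out:
  commands: [8, 0, 0, 0, 0, 0, 12, 0, 0, 0, 0, 0, 2, 0, -35, 0, 0, 0, 0, 0, -40, 0, 0, 0, 0, 0, -40, 0, 0, 0]
  grip: 80

```text
time_s: 6.3
tcp_pos: [0.6043, -0.0587, 0.1273]
ee_rot: [[0.128, -0.992, -0.01], [-0.992, -0.128, -0.006], [0.004, 0.01, -1.0]]
wrist_force: [0.8, -0.2, -0.4]
gripper_width: 0.918
```

```bash
python3 to.py -.225 -.089 .13 90 40; python3 - <<'E'
from h import *
from to import w2c
im=capture("side")
cv2.imwrite("pics/s4.png",cv2.resize(im[120:300,230:450],None,fx=3.5,fy=3.3,interpolation=cv2.INTER_CUBIC)[:,:,::-1])
E
```

```text
t 6.3 tcp corner [-0.1538 -0.211 ] z 0.1273 F [ 0.8 -0.2 -0.4] w 0.92 q [ 10.  25.  -9.   0. -56.  -3.]
rows 10 total mm [-121.7   71.6   -2.5] rv [ 0.005 -0.011  1.567]
[-12.2, 7.2, -0.2, 0.0, -0.001, 0.157]
[-10.9, 9.0, -0.2, 0.0, -0.001, 0.157]
[-9.4, 10.6, -0.2, 0.0, -0.001, 0.157]
[-7.6, 11.9, -0.2, 0.0, -0.001, 0.157]
[-5.7, 12.9, -0.2, 0.0, -0.001, 0.157]
[-3.6, 13.7, -0.2, 0.0, -0.001, 0.157]
[-1.4, 14.1, -0.2, 0.0, -0.001, 0.157]
[0.8, 14.1, -0.2, 0.0, -0.001, 0.157]
[3.0, 13.8, -0.2, 0.0, -0.001, 0.157]
[5.1, 13.2, -0.3, 0.0, -0.001, 0.157]
```

View pics/s4.png

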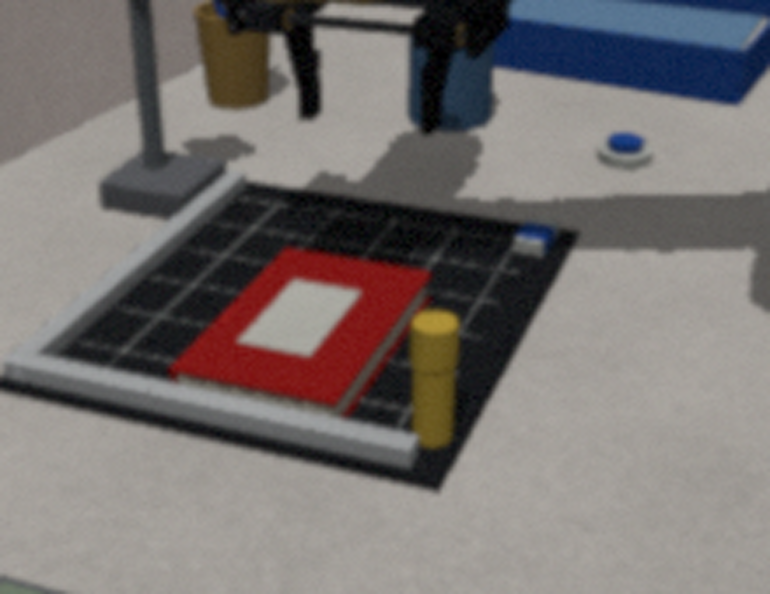

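```bash
python3 - <<'E'
from h import *
from to import w2c
P=[(430,270),(340,406),(175,370),(288,247)]
for p in P:
    print(w2c(ray("side",[(230+p[0]/3.5,120+p[1]/3.3)],.03)[0]).round(4))
print("glue top",w2c(ray("side",[(230+435/3.5,120+322/3.3)],.091)[0]).round(4),"foot",w2c(ray("side",[(230+435/3.5,120+440/3.3)],.006)[0]).round(4))
E
```

```text
[-0.2125 -0.1769]
[-0.2176  0.0042]
[-0.1088  0.0029]
[-0.1055 -0.1757]
glue top [-0.268 -0.014] foot [-0.2703 -0.013 ]
```

Near edge of the book is at x ≈ -0.213. The gripper body (bottom ≈0.084) would pass near the glue's top (0.091) in a jaws-across push here. So I'll start the push with the closed fingers at the present yaw, keeping the body 20 mm clear of the glue, and square up afterwards.

```bash
python3 to.py -.243 -.095 .12 180 32
```

```text
t 6.35 tcp corner [-0.15   -0.2116] z 0.1339 F [ 2.2 -0.4  4.7] w 0.92 q [ 10.  25.  -9.   0. -56.  -3.]
rows 5 total mm [-116.5   93.2   13.1] rv [-0.001 -0.006 -0.002]
[-23.3, 18.6, 2.6, -0.0, -0.001, -0.0]
[-23.3, 18.6, 2.7, -0.0, -0.001, -0.0]
[-23.3, 18.6, 2.7, -0.0, -0.001, -0.0]
[-23.3, 18.6, 2.7, -0.0, -0.001, -0.0]
[-23.3, 18.6, 2.8, -0.0, -0.001, -0.0]
```

>>> carry_out:
  commands: [-23, 19, 2, 0, -0.001, 0, -23, 19, 2, 0, -0.001, 0, -23, 19, 2, 0, -0.001, 0, -23, 19, 2, 0, -0.001, 0, -24, 18, 2, 0, -0.001, 0]
  grip: 0

```text
time_s: 6.98
tcp_pos: [0.4992, 0.0452, 0.1239]
ee_rot: [[0.125, -0.992, 0.006], [-0.992, -0.125, 0.003], [-0.002, -0.007, -1.0]]
wrist_force: [0.6, -0.3, 0.1]
gripper_width: 0.436
```

```bash
python3 to.py -.245 -.095 .014 180 36
```

```text
t 6.97 tcp corner [-0.2443 -0.0941] z 0.1239 F [ 0.6 -0.3  0.1] w 0.44 q [ 24.  16. -25.  -0. -49. -17.]
rows 4 total mm [  1.1   1.4 109.9] rv [-0.007  0.002 -0.007]
[0.3, 0.4, 27.5, -0.002, 0.001, -0.002]
[0.3, 0.3, 27.5, -0.002, 0.001, -0.002]
[0.2, 0.3, 27.5, -0.002, 0.001, -0.002]
[0.2, 0.2, 27.5, -0.002, 0.001, -0.002]
```

>>> carry_out:
  commands: [0, 0, 0, -0.002, 0, -0.002, 0, 0, 0, -0.002, 0, -0.002, 0, 0, 10, 0, 0, 0, 0, 0, 20, 0, 0, 0, 0, 0, 20, 0, 0, 0]

```text
time_s: 7.6
tcp_pos: [0.5013, 0.0451, 0.0726]
ee_rot: [[0.128, -0.992, 0.006], [-0.992, -0.128, 0.005], [-0.004, -0.007, -1.0]]
wrist_force: [1.0, 0.2, 0.5]
gripper_width: 0.008
```

```bash
python3 to.py -.245 -.095 .014 180 20; python3 - <<'E'
from h import *
cv2.imwrite("pics/s5.png",cv2.resize(capture("side")[120:300,230:450],None,fx=3.5,fy=3.3,interpolation=cv2.INTER_CUBIC)[:,:,::-1])
E
```

```text
t 7.6 tcp corner [-0.2423 -0.0945] z 0.0726 F [1.  0.2 0.5] w 0.01 q [ 24.  20. -28.  -0. -42. -16.]
rows 3 total mm [ 0.7  3.1 58.6] rv [-0.007  0.004 -0.004]
[0.2, 1.0, 19.5, -0.002, 0.001, -0.001]
[0.2, 1.0, 19.5, -0.002, 0.001, -0.001]
[0.2, 1.0, 19.5, -0.002, 0.001, -0.001]
```

View pics/s5.png

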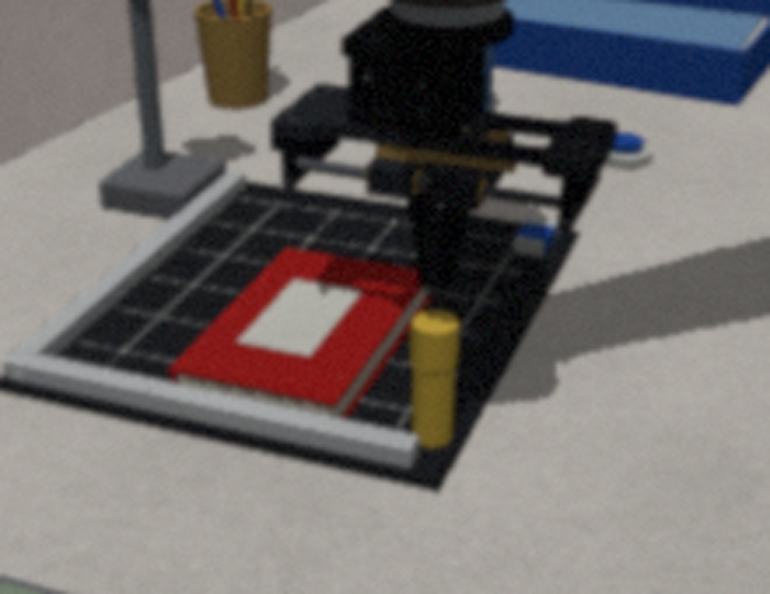

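The closed fingertip is at zoomed (440,290), behind the near edge of the book and clear of the glue. I'll descend and push.

>>> carry_out:
  commands: [0, 2, 20, -0.002, 0, 0, 0, 2, 20, -0.002, 0, 0, 0, 1, 18, -0.002, 0, 0]

```text
time_s: 8.02
tcp_pos: [0.4959, 0.0428, 0.0098]
ee_rot: [[0.125, -0.992, -0.005], [-0.992, -0.125, 0.003], [-0.003, 0.004, -1.0]]
wrist_force: [-0.2, -0.0, 0.0]
gripper_width: 0.008
```

>>> carry_out:
  commands: [0, -4, 0, 0, 0, 0, 0, -4, 0, 0, 0, 0, 0, -5, 0, 0, 0, 0, 0, -6, 0, 0, 0, 0, 0, -6, 0, 0, 0, 0]

```text
time_s: 8.65
tcp_pos: [0.5236, 0.0453, 0.0104]
ee_rot: [[0.123, -0.992, -0.004], [-0.992, -0.123, 0.002], [-0.003, 0.004, -1.0]]
wrist_force: [-1.3, -0.4, -0.5]
gripper_width: 0.004
```

```bash
python3 to.py -.18 -.095 .014 180 6|head -4
```

```text
t 8.65 tcp corner [-0.2201 -0.0972] z 0.0104 F [-1.3 -0.4 -0.5] w 0.0 q [ 23.  27. -27.  -0. -35. -15.]
rows 7 total mm [ -2.6 -40.1  -3.8] rv [ 0.004  0.003 -0.008]
[-0.4, -5.7, -0.5, 0.001, 0.0, -0.001]
[-0.4, -5.7, -0.5, 0.001, 0.0, -0.001]
```

>>> carry_out:
  commands: [-0.5, -6, -0.6, 0.001, 0, -0.001, -0.5, -6, -0.6, 0.001, 0, -0.001, -0.5, -6, -0.6, 0.001, 0, -0.001, -0.5, -6, -0.6, 0.001, 0, -0.001, -0.5, -6, -0.6, 0.001, 0, -0.001]

```text
time_s: 9.28
tcp_pos: [0.5523, 0.0508, 0.0124]
ee_rot: [[0.128, -0.992, -0.005], [-0.992, -0.128, 0.001], [-0.002, 0.005, -1.0]]
wrist_force: [-1.5, -1.5, -0.2]
gripper_width: 0.007
```

```bash
python3 to.py -.18 -.095 .014 180 6|head -4;python3 - <<'E'
from h import *
cv2.imwrite("pics/s6.png",cv2.resize(capture("side")[120:300,230:450],None,fx=3.5,fy=3.3,interpolation=cv2.INTER_CUBIC)[:,:,::-1])
E
```

```text
t 9.28 tcp corner [-0.1909 -0.0956] z 0.0124 F [-1.5 -1.5 -0.2] w 0.01 q [ 22.  29. -23.  -0. -38. -14.]
rows 2 total mm [ -0.6 -10.9  -1.7] rv [ 0.005  0.002 -0.004]
[-0.3, -5.5, -0.8, 0.002, 0.001, -0.002]
[-0.3, -5.5, -0.8, 0.002, 0.001, -0.002]
```

View pics/s6.png

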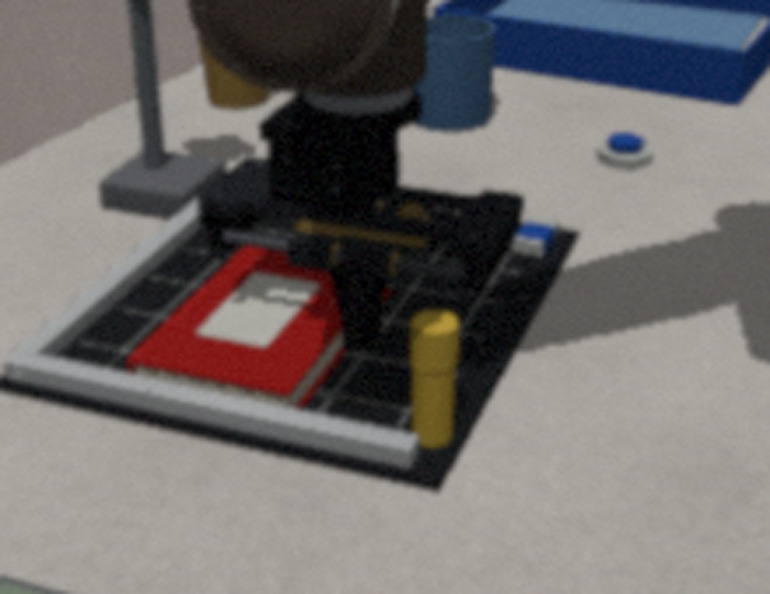

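>>> carry_out:
  commands: [-0.5, -6, -0.6, 0.001, 0, -0.001, -0.5, -6, -0.4, 0.001, 0, -0.001, -0.5, -6, 0, 0.001, 0, -0.001, 0, 10, 0, 0, 0, 0, 0, 12, -5, 0, 0, 0]

```text
time_s: 9.95
tcp_pos: [0.5507, 0.0525, 0.019]
ee_rot: [[0.131, -0.991, 0.002], [-0.991, -0.131, 0.002], [-0.002, -0.002, -1.0]]
wrist_force: [-0.5, 0.8, 0.2]
gripper_width: 0.006
```

>>> carry_out:
  commands: [0, 0, -40, 0, 0, 0, 0, 0, -40, 0, 0, 0, 0, 0, -30, 0, 0, 0]
  grip: 80

```text
time_s: 10.32
tcp_pos: [0.5473, 0.0522, 0.1313]
ee_rot: [[0.132, -0.991, 0.0], [-0.991, -0.132, 0.002], [-0.002, -0.0, -1.0]]
wrist_force: [0.4, 0.6, 0.2]
gripper_width: 0.263
```

```bash
python3 to.py -.19 -.092 .12 90 40
```

```text
t 10.32 tcp corner [-0.1957 -0.0935] z 0.1313 F [0.4 0.6 0.2] w 0.26 q [ 22.  20. -17.  -0. -53. -15.]
rows 10 total mm [-1.5 -5.7 11.3] rv [1.000e-03 2.000e-03 1.572e+00]
[-0.2, -0.6, 1.1, 0.0, 0.0, 0.157]
[-0.2, -0.5, 1.1, 0.0, 0.0, 0.157]
[-0.3, -0.5, 1.1, 0.0, 0.0, 0.157]
[-0.4, -0.4, 1.1, 0.0, 0.0, 0.157]
[-0.5, -0.4, 1.1, 0.0, 0.0, 0.157]
[-0.5, -0.3, 1.1, 0.0, 0.0, 0.157]
[-0.6, -0.2, 1.1, 0.0, 0.0, 0.157]
[-0.6, -0.1, 1.1, 0.0, 0.0, 0.157]
[-0.6, -0.0, 1.1, 0.0, 0.0, 0.157]
[-0.6, 0.1, 1.1, 0.0, 0.0, 0.157]
```

>>> carry_out:
  commands: [0, 0, 0, 0, 0, 0.157, 0, 0, 0, 0, 0, 0.157, 0, 0, 0, 0, 0, 0.157, 0, 0, 0, 0, 0, 0.157, 0, 0, 0, 0, 0, 0.157]

```text
time_s: 10.95
tcp_pos: [0.5477, 0.0543, 0.1389]
ee_rot: [[-0.625, -0.78, 0.018], [-0.78, 0.625, 0.009], [-0.018, -0.008, -1.0]]
wrist_force: [-1.3, -0.1, -0.1]
gripper_width: 0.832
```

>>> carry_out:
  commands: [0, 0, 0, 0, 0, 0.157, 0, 0, 0, 0, 0, 0.157, 0, 0, 0, 0, 0, 0.157, 0, 0, 0, 0, 0, 0.157, 0, 0, 0, 0, 0, 0.157]

```text
time_s: 11.58
tcp_pos: [0.5458, 0.0556, 0.1423]
ee_rot: [[-0.996, -0.086, 0.027], [-0.085, 0.996, 0.014], [-0.028, 0.011, -1.0]]
wrist_force: [-0.3, 0.2, -0.1]
gripper_width: 0.918
```

```bash
python3 to.py -.195 -.09 .015 90 30; python3 - <<'E'
from h import *
cv2.imwrite("pics/s7.png",cv2.resize(capture("side")[120:300,230:450],None,fx=3.5,fy=3.3,interpolation=cv2.INTER_CUBIC)[:,:,::-1])
E
```

```text
t 11.57 tcp corner [-0.1968 -0.09  ] z 0.1423 F [-0.3  0.2 -0.1] w 0.92 q [  23.   18.  -18.   -0.  -52. -108.]
rows 5 total mm [  1.8  -1.3 127.2] rv [ 0.011  0.028 -0.046]
[0.4, -0.3, 25.4, 0.002, 0.006, -0.009]
[0.2, -0.2, 25.5, 0.002, 0.006, -0.009]
[0.1, -0.2, 25.5, 0.002, 0.006, -0.009]
[-0.1, -0.1, 25.5, 0.002, 0.006, -0.009]
[-0.2, -0.0, 25.5, 0.002, 0.006, -0.009]
```

View pics/s7.png

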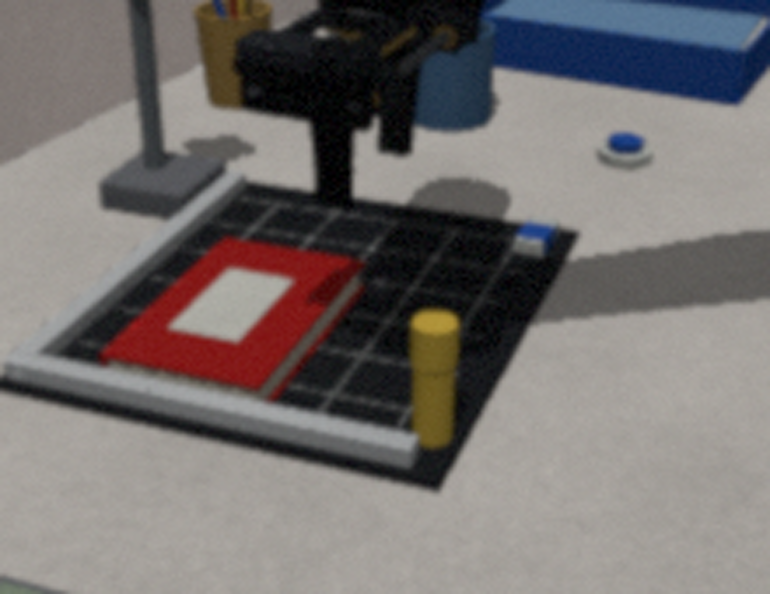

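>>> carry_out:
  commands: [0, 0, 26, 0.002, 0.006, -0.009, 0, 0, 26, 0.002, 0.006, -0.009, 0, 0, 26, 0.002, 0.006, -0.009, 0, 0, 26, 0.002, 0.006, -0.009, 0, 0, 15, 0.002, 0.006, -0.009]

```text
time_s: 12.25
tcp_pos: [0.5494, 0.0587, 0.0253]
ee_rot: [[-0.99, -0.141, 0.011], [-0.141, 0.99, 0.005], [-0.012, 0.004, -1.0]]
wrist_force: [0.4, 0.6, -0.0]
gripper_width: 0.919
```

```bash
python3 to.py -.12 -.09 .015 90 8|head -4
```

```text
t 12.25 tcp corner [-0.1928 -0.0874] z 0.0253 F [ 0.4  0.6 -0. ] w 0.92 q [  23.   28.  -24.   -0.  -38. -105.]
rows 10 total mm [-72.6  -3.3  11.1] rv [0.004 0.012 0.01 ]
[-7.3, -0.3, 1.1, 0.0, 0.001, 0.001]
[-7.3, -0.3, 1.1, 0.0, 0.001, 0.001]
```

>>> carry_out:
  commands: [0, 0, 10, 0.004, 0.012, 0.01, -6, 0, 0, 0, 0, 0, -6, 0, 0, 0, 0, 0, -6, 0, 0, 0, 0, 0, -6, 0, 0, 0, 0, 0]

```text
time_s: 12.88
tcp_pos: [0.5752, 0.0624, 0.0165]
ee_rot: [[-0.991, -0.133, 0.001], [-0.133, 0.991, 0.0], [-0.001, 0.0, -1.0]]
wrist_force: [-0.8, 0.0, -1.0]
gripper_width: 0.912
```

>>> carry_out:
  commands: [-6, 0, 0, 0, 0, 0, -6, 0, 0, 0, 0, 0, -6, 0, 0, 0, 0, 0, -6, 0, 0, 0, 0, 0]

```text
time_s: 13.38
tcp_pos: [0.5994, 0.0654, 0.0166]
ee_rot: [[-0.991, -0.133, -0.002], [-0.133, 0.991, -0.0], [0.002, -0.0, -1.0]]
wrist_force: [-2.2, 0.0, 1.4]
gripper_width: 0.919
```

```bash
python3 to.py -.12 -.09 .015 90 8|head -4; python3 - <<'E'
from h import *
cv2.imwrite("pics/s8.png",cv2.resize(capture("side")[120:300,230:450],None,fx=3.5,fy=3.3,interpolation=cv2.INTER_CUBIC)[:,:,::-1])
E
```

```text
t 13.38 tcp corner [-0.1423 -0.0874] z 0.0166 F [-2.2  0.   1.4] w 0.92 q [  22.   32.  -16.   -0.  -42. -104.]
rows 3 total mm [-22.3  -2.6   1.6] rv [-0.    -0.002  0.001]
[-7.4, -0.9, 0.5, -0.0, -0.001, 0.0]
[-7.4, -0.9, 0.5, -0.0, -0.001, 0.0]
```

View pics/s8.png

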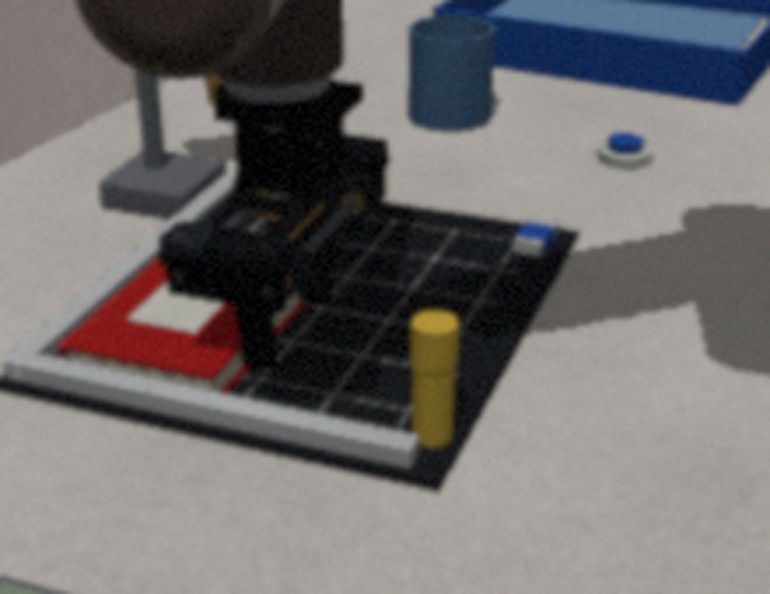

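The book is sliding along the side stop, and about 22 mm is left to the back stop.

>>> carry_out:
  commands: [-6, 0, 0.3, 0, 0, 0, -6, 0, 0.3, 0, 0, 0, -5, 0, 0, 0, 0, 0]

```text
time_s: 13.8
tcp_pos: [0.6167, 0.0676, 0.016]
ee_rot: [[-0.991, -0.132, -0.004], [-0.132, 0.991, -0.001], [0.004, -0.001, -1.0]]
wrist_force: [-10.2, 0.5, 6.2]
gripper_width: 0.917
```

>>> carry_out:
  commands: [-3, 0, 0, 0, 0, 0, -2, 0, 0, 0, 0, 0]

```text
time_s: 14.05
tcp_pos: [0.6166, 0.0673, 0.0152]
ee_rot: [[-0.991, -0.131, -0.017], [-0.131, 0.991, -0.004], [0.017, -0.002, -1.0]]
wrist_force: [-5.5, -0.4, 4.0]
gripper_width: 0.921
```

>>> carry_out:
  commands: [-2, 0, 0, 0, 0, 0]

```text
time_s: 14.18
tcp_pos: [0.6166, 0.0672, 0.015]
ee_rot: [[-0.991, -0.131, -0.022], [-0.131, 0.991, -0.005], [0.022, -0.002, -1.0]]
wrist_force: [-6.6, 0.5, 4.5]
gripper_width: 0.918
```

>>> carry_out:
  commands: [-2, 0, 0, 0, 0, 0]

```text
time_s: 14.3
tcp_pos: [0.6165, 0.0671, 0.0148]
ee_rot: [[-0.991, -0.131, -0.027], [-0.131, 0.991, -0.006], [0.027, -0.003, -1.0]]
wrist_force: [-6.8, 0.4, 4.5]
gripper_width: 0.921
```

>>> carry_out:
  commands: [8, 0, 0, 0, -0.02, 0, 12, 0, 0, 0, -0.007, 0, 4, 0, -35, 0, 0, 0, 0, 0, -40, 0, 0, 0, 0, 0, -40, 0, 0, 0]

```text
time_s: 14.92
tcp_pos: [0.5926, 0.0646, 0.1297]
ee_rot: [[-0.991, -0.132, 0.002], [-0.132, 0.991, -0.003], [-0.001, -0.003, -1.0]]
wrist_force: [0.8, -0.7, 0.3]
gripper_width: 0.918
```

```bash
python3 to.py -.25 -.3 .15 90 40; python3 - <<'E'
from h import *
cv2.imwrite("pics/s9.png",cv2.resize(capture("side")[120:300,210:430],None,fx=3.5,fy=3.3,interpolation=cv2.INTER_CUBIC)[:,:,::-1])
E
```

```text
t 14.93 tcp corner [-0.1492 -0.0873] z 0.1297 F [ 0.8 -0.7  0.3] w 0.92 q [  22.   24.  -11.    0.  -55. -104.]
rows 6 total mm [ 100.9 -212.7  -19.7] rv [-0.003  0.001  0.001]
[16.8, -35.5, -3.3, -0.001, 0.0, 0.0]
[16.8, -35.5, -3.3, -0.001, 0.0, 0.0]
[16.8, -35.5, -3.3, -0.001, 0.0, 0.0]
[16.8, -35.5, -3.3, -0.001, 0.0, 0.0]
[16.8, -35.5, -3.3, -0.001, 0.0, 0.0]
[16.8, -35.5, -3.4, -0.001, 0.0, 0.0]
```

View pics/s9.png

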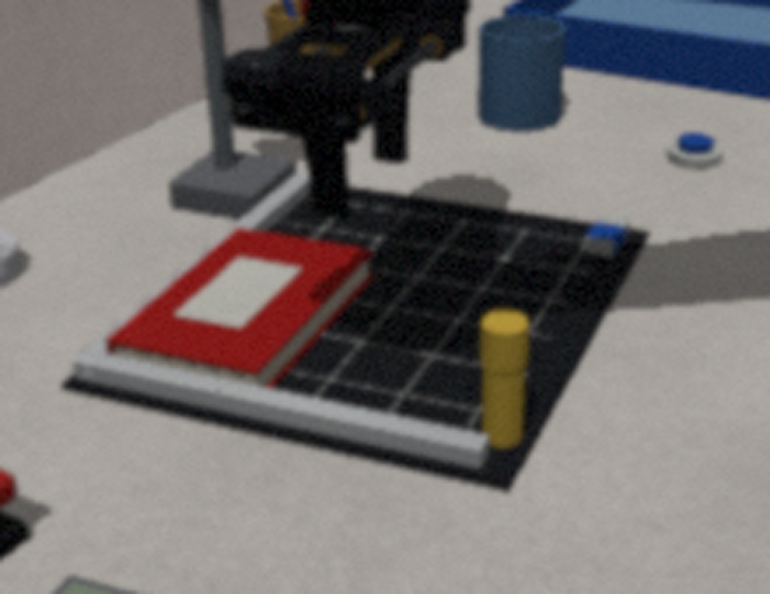

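Side view: the book fits the corner, with its far edge along the back stop and its left edge along the side stop. I'll move the arm toward the button, then check from the top camera.

>>> carry_out:
  commands: [17, -35, -3, 0, 0, 0, 17, -35, -3, 0, 0, 0, 17, -35, -3, 0, 0, 0, 17, -35, -3, 0, 0, 0, 17, -35, -3, 0, 0, 0]
  grip: 0

```text
time_s: 15.6
tcp_pos: [0.5387, -0.1213, 0.1536]
ee_rot: [[-0.99, -0.14, 0.029], [-0.14, 0.99, 0.002], [-0.029, -0.002, -1.0]]
wrist_force: [0.7, 0.0, -0.5]
gripper_width: 0.434
```

>>> carry_out:
  commands: [17, -35, -3, 0, 0, 0, 10, -40, 0, 0, 0, 0, 5, -40, 0, 0, 0, 0, 0, -40, 0, 0, 0, 0, 0, -40, 0, 0, 0, 0]

```text
time_s: 16.23
tcp_pos: [0.5353, -0.3255, 0.1583]
ee_rot: [[-0.989, -0.142, 0.039], [-0.142, 0.99, -0.001], [-0.039, -0.006, -0.999]]
wrist_force: [0.5, -0.2, 0.5]
gripper_width: 0.009
```

```bash
python3 to.py -.285 -.49 .1 90 40; python3 - <<'E'
from h import *
t=capture("top")
cv2.imwrite("pics/full10.png",t[:,:,::-1])
cv2.imwrite("pics/t10.png",cv2.resize(t[120:260,250:480],None,fx=3.4,fy=3.4,interpolation=cv2.INTER_CUBIC)[:,:,::-1])
s=capture("side");cv2.imwrite("pics/side10.png",s[:,:,::-1])
cv2.imwrite("pics/s10.png",cv2.resize(s[120:300,210:430],None,fx=3.5,fy=3.3,interpolation=cv2.INTER_CUBIC)[:,:,::-1])
E
```

```text
t 16.23 tcp corner [-0.2573 -0.4664] z 0.1583 F [ 0.5 -0.2  0.5] w 0.01 q [-17.  24.  -6.  -1. -58. -65.]
rows 2 total mm [ 30.2 -22.9  57.3] rv [-0.006  0.039  0.011]
[15.1, -11.5, 28.6, -0.003, 0.019, 0.005]
[14.5, -11.6, 28.9, -0.003, 0.019, 0.005]
```

View pics/t10.png

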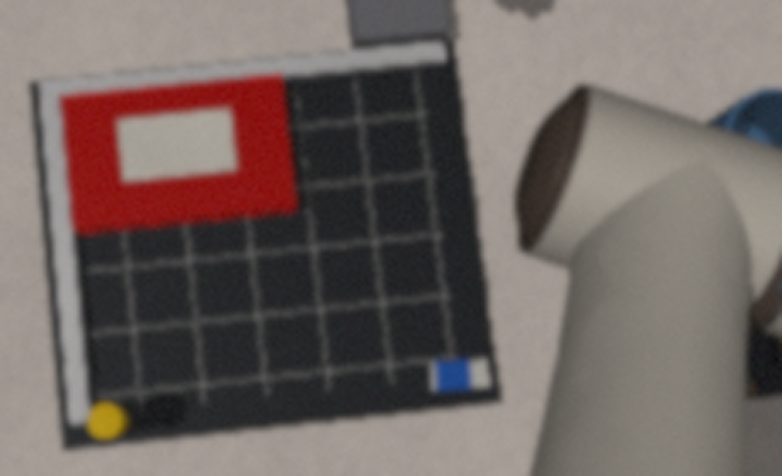

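View pics/s10.png

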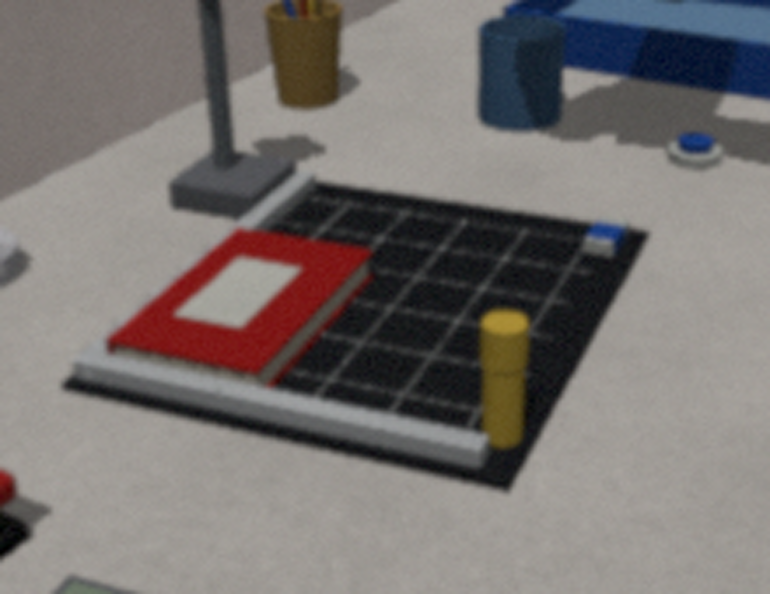

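Both views show the book filling the corner: red meets grey along the back and side stops, with no dark gap. The glue and eraser haven't moved. Now I'll put numbers on the book and find the button.

```bash
python3 - <<'E'
from h import *; from to import w2c,TH
im=cv2.imread("pics/full10.png")[:,:,::-1].copy()
m=bookmask(im,(255,130,350,200)); c=max(cv2.findContours(m,0,2)[0],key=cv2.contourArea)
c=cv2.convexHull(c); r=cv2.minAreaRect(c); b=cv2.boxPoints(r); W=ray("top",b,.03)[:,:2]
Q=np.array([w2c(p) for p in W]); print(Q.round(4),"ctr",Q.mean(0).round(4))
d=[Q[i]-Q[i-1] for i in range(4)]; print([ (round(np.linalg.norm(v),4),round(np.degrees(np.arctan2(v[1],v[0]))%90,2)) for v in d])
# button
def blue(im,roi):
    x0,y0,x1,y1=roi;h=cv2.cvtColor(im,cv2.COLOR_RGB2HSV)
    g=((h[...,0]>95)&(h[...,0]<130)&(h[...,1]>150)&(h[...,2]>60)).astype(np.uint8);k=g*0;k[y0:y1,x0:x1]=g[y0:y1,x0:x1]
    M=cv2.moments(k,True);return (M['m10']/M['m00'],M['m01']/M['m00']),M['m00']
a,n1=blue(cv2.imread("pics/top0.png")[:,:,::-1].copy(),(445,215,475,250))
s,n2=blue(cv2.imread("pics/side0.png")[:,:,::-1].copy(),(395,150,425,172))
print(a,n1,s,n2)
A0,A1=ray("top",[a],0)[0],ray("top",[a],.1)[0];B0,B1=ray("side",[s],0)[0],ray("side",[s],.1)[0]
u=A1-A0;v=B1-B0;t=np.linalg.lstsq(np.c_[u,-v],B0-A0,rcond=None)[0];P=A0+t[0]*u;Pb=B0+t[1]*v;print(P,Pb)
E
```

```text
[[-0.0052 -0.0032]
 [-0.0053 -0.1824]
 [-0.1172 -0.1809]
 [-0.1165 -0.0039]] ctr [-0.061  -0.0926]
[(np.float64(0.1113), np.float64(0.38)), (np.float64(0.1793), np.float64(89.96)), (np.float64(0.112), np.float64(89.19)), (np.float64(0.177), np.float64(89.75))]
(459.05970149253733, 232.0) 67.0 (408.3666666666667, 162.76666666666668) 30.0
[ 0.51167051 -0.35662434  0.01526967] [ 0.50943456 -0.35734899  0.01542669]
```

The book measures square (about 0.4°), but its centre reads (-0.061, -0.0926), a few mm short of my fitted corner. The stop's inner face is dark, so that fit may really be the top edge. I'll check the corner against the board's outer edges instead.

```bash
python3 - <<'E'
from h import *; from to import w2c
g=cv2.cvtColor(cv2.imread("pics/top0.png"),cv2.COLOR_BGR2GRAY).astype(float)
def edge(a,lo=True):
    i=np.argmax(np.abs(np.diff(a)));  # steepest
    th=(a[:3].mean()+a[-3:].mean())/2
    for k in range(len(a)-1):
        if (a[k]-th)*(a[k+1]-th)<=0: return k+(th-a[k])/(a[k+1]-a[k])
near=[];right=[]
for x in range(300,372):
    y0=int(round(249-(x-270)*.098)); near.append((x,y0-6+edge(g[y0-6:y0+7,x])))
for y in range(150,222):
    x0=int(round(383+(y-135)*.125)); right.append((x0-6+edge(g[y,x0-6:x0+7]),y))
for nme,P in(("near",near),("right",right)):
    P=np.array(P); W=np.array([w2c(p) for p in ray("top",P,.006)]); k=0 if nme=="near" else 1
    print(nme,np.median(W[:,k]),W[:,k].std())
# back stop outer/top and red edge now
t=cv2.imread("pics/full10.png"); gr=cv2.cvtColor(t,cv2.COLOR_BGR2GRAY).astype(int)
for x in(285,300,320): print(x,[tuple(v[::-1]) for v in t[136:152,x].tolist()])
E
```

```text
near -0.281403057268941 0.0003481637607922388
right -0.3255603038357371 0.0005699625612012904
285 [(165, 157, 150), (166, 157, 150), (166, 157, 151), (162, 154, 146), (149, 143, 137), (142, 138, 136), (150, 147, 147), (156, 153, 152), (155, 147, 147), (154, 127, 127), (154, 93, 92), (148, 51, 50), (142, 27, 25), (141, 24, 21), (139, 17, 12), (140, 21, 17)]
300 [(161, 154, 146), (161, 152, 146), (158, 151, 144), (152, 145, 140), (145, 141, 139), (150, 148, 147), (156, 152, 151), (155, 145, 144), (153, 118, 118), (150, 77, 77), (145, 37, 38), (141, 20, 19), (140, 19, 18), (138, 15, 15), (139, 16, 17), (141, 33, 32)]
320 [(163, 154, 148), (153, 146, 141), (146, 143, 141), (150, 148, 147), (156, 152, 152), (153, 145, 143), (149, 119, 120), (143, 77, 77), (137, 29, 29), (140, 23, 23), (139, 18, 22), (139, 19, 19), (140, 24, 21), (139, 19, 11), (139, 20, 18), (139, 16, 15)]
```

```bash
python3 - <<'E'
from h import *; from to import w2c
t=cv2.imread("pics/full10.png").astype(float); G=t[:,:,1]
def mid(a,lo,hi):
    th=(lo+hi)/2
    for k in range(len(a)-1):
        if (a[k]-th)*(a[k+1]-th)<=0: return k+(th-a[k])/(a[k+1]-a[k])
def rep(n,P,z,k):
    W=np.array([w2c(p) for p in ray("top",np.array(P),z)]); W=W[abs(W[:,k]-np.median(W[:,k]))<.003]
    o=1-k; f=np.polyfit(W[:,o],W[:,k],1); print(n,"pos",W[:,k].mean().round(4),"slope rad",f[0].round(4),len(W))
far=[];nr=[];lf=[];rt=[]
for x in range(276,330):
    y0=int(147-(x-285)*.11); k=mid(G[y0-5:y0+4,x],148,20); 
    if k is not None: far.append((x,y0-5+k))
for y in range(155,182):
    x=int(270+(y-150)*.09); a=G[y,x-8:x+8]; k=mid(a,150,20)
    if k is not None: lf.append((x-8+k,y))
R=t[:,:,2]
for x in range(280,330):
    y0=int(187-(x-280)*.1); k=mid(R[y0-8:y0+9,x],140,35)
    if k is not None: nr.append((x,y0-8+k))
for y in range(150,178):
    x=int(334+(y-145)*.1); k=mid(R[y,x-6:x+8],140,35)
    if k is not None: rt.append((x-6+k,y))
rep("far",far,.03,0);rep("near(top)",nr,.03,0);rep("near(bottom)",nr,.006,0);rep("left",lf,.03,1);rep("right",rt,.03,1)
E
```

```text
far pos -0.0037 slope rad -0.0008 54
near(top) pos -0.116 slope rad 0.0008 50
near(bottom) pos -0.1122 slope rad 0.0008 50
left pos -0.0022 slope rad 0.0019 27
right pos -0.1799 slope rad 0.0038 28
```

Edge fits put the book within about 2 mm of home on both axes and square to within 0.004 rad. One light nudge toward the side stop should confirm the fit before I press.

```bash
python3 to.py -.07 -.225 .13 90 45
```

```text
t 16.32 tcp corner [-0.2575 -0.4684] z 0.1577 F [-0.7  1.6 -0. ] w 0.0 q [-17.  24.  -6.  -1. -58. -65.]
rows 7 total mm [-187.9  242.3   33.3] rv [-0.007  0.039  0.007]
[-26.8, 34.6, 4.8, -0.001, 0.006, 0.001]
[-26.8, 34.6, 4.6, -0.001, 0.006, 0.001]
[-26.8, 34.7, 4.5, -0.001, 0.006, 0.001]
[-26.8, 34.7, 4.4, -0.001, 0.006, 0.001]
[-26.8, 34.7, 4.3, -0.001, 0.006, 0.001]
[-26.8, 34.7, 4.2, -0.001, 0.006, 0.001]
[-26.8, 34.7, 4.1, -0.001, 0.006, 0.001]
```

>>> carry_out:
  commands: [-27, 35, 3, -0.001, 0.006, 0, -27, 35, 3, -0.001, 0.006, 0, -27, 35, 3, -0.001, 0.006, 0, -27, 35, 3, -0.001, 0.006, 0, -27, 35, 3, -0.001, 0.006, 0]

```text
time_s: 16.95
tcp_pos: [0.6482, -0.1321, 0.1452]
ee_rot: [[-0.991, -0.132, 0.014], [-0.132, 0.991, -0.002], [-0.013, -0.003, -1.0]]
wrist_force: [0.1, 0.0, 0.9]
gripper_width: 0.004
```

>>> carry_out:
  commands: [-27, 35, 3, -0.001, 0.006, 0, -25, 32, 3, 0, 0, 0]

```text
time_s: 17.2
tcp_pos: [0.6924, -0.0543, 0.1395]
ee_rot: [[-0.991, -0.133, 0.01], [-0.133, 0.991, -0.001], [-0.009, -0.002, -1.0]]
wrist_force: [-0.3, -0.1, -1.1]
gripper_width: 0.011
```

```bash
python3 to.py -.07 -.222 .015 90 30
```

```text
t 17.2 tcp corner [-0.0659 -0.2183] z 0.1395 F [-0.3 -0.1 -1.1] w 0.01 q [  9.  32.   4.   0. -62. -91.]
rows 5 total mm [  5.3  -3.4 124.5] rv [-0.002  0.009  0.002]
[1.1, -0.7, 24.9, -0.0, 0.002, 0.0]
[1.0, -0.7, 24.9, -0.0, 0.002, 0.0]
[1.0, -0.7, 24.9, -0.0, 0.002, 0.0]
[0.9, -0.7, 24.9, -0.0, 0.002, 0.0]
[0.9, -0.7, 24.9, -0.0, 0.002, 0.0]
```

>>> carry_out:
  commands: [0, -1, 25, 0, 0.002, 0, 0, -1, 25, 0, 0.002, 0, 0, -1, 25, 0, 0.002, 0, 0, -1, 25, 0, 0.002, 0, 0, 0, 20, 0, 0, 0]

```text
time_s: 17.82
tcp_pos: [0.6977, -0.0497, 0.0178]
ee_rot: [[-0.99, -0.142, 0.012], [-0.142, 0.99, -0.001], [-0.012, -0.002, -1.0]]
wrist_force: [-0.4, 0.3, -0.1]
gripper_width: 0.007
```

```bash
python3 to.py -.065 -.195 .015 90 30
```

```text
t 17.82 tcp corner [-0.06   -0.2144] z 0.0178 F [-0.4  0.3 -0.1] w 0.01 q [  9.  39.  -1.   0. -49. -91.]
rows 1 total mm [ 4.8 19.5  2.7] rv [-0.002  0.012  0.011]
[4.8, 19.5, 2.7, -0.002, 0.012, 0.011]
```

>>> carry_out:
  commands: [2, 6, 1, 0, 0.01, 0.01, 0, 5, 0, 0, 0, 0, 0, 3, 0, 0, 0, 0]

```text
time_s: 18.2
tcp_pos: [0.6933, -0.034, 0.0166]
ee_rot: [[-0.991, -0.133, 0.002], [-0.133, 0.991, -0.002], [-0.001, -0.002, -1.0]]
wrist_force: [0.2, 0.3, 1.0]
gripper_width: 0.006
```

>>> carry_out:
  commands: [0, 3, 0, 0, 0, 0]

```text
time_s: 18.32
tcp_pos: [0.6935, -0.0305, 0.0177]
ee_rot: [[-0.991, -0.134, 0.004], [-0.134, 0.991, -0.002], [-0.003, -0.002, -1.0]]
wrist_force: [0.1, -0.7, -0.9]
gripper_width: 0.004
```

>>> carry_out:
  commands: [0, 2, 0, 0, 0, 0]

```text
time_s: 18.45
tcp_pos: [0.6936, -0.0282, 0.0184]
ee_rot: [[-0.991, -0.134, 0.005], [-0.134, 0.991, -0.002], [-0.005, -0.002, -1.0]]
wrist_force: [-0.8, 0.4, -0.3]
gripper_width: 0.005
```

>>> carry_out:
  commands: [0, 2, 0, 0, 0, 0]

```text
time_s: 18.58
tcp_pos: [0.6935, -0.0261, 0.0188]
ee_rot: [[-0.991, -0.134, 0.006], [-0.134, 0.991, -0.002], [-0.005, -0.002, -1.0]]
wrist_force: [-0.1, 0.2, -0.2]
gripper_width: 0.006
```

```bash
python3 to.py -.065 -.195 .015 90 30
```

```text
t 18.57 tcp corner [-0.0611 -0.1904] z 0.0188 F [-0.1  0.2 -0.2] w 0.01 q [ 11.  39.  -2.   0. -49. -94.]
rows 1 total mm [ 3.9 -4.6  3.8] rv [-0.002  0.005  0.002]
[3.9, -4.6, 3.8, -0.002, 0.005, 0.002]
```

Not touching yet; continuing in 1.5 mm steps.

>>> carry_out:
  commands: [0, 1.5, 1, 0, 0, 0]

```text
time_s: 18.7
tcp_pos: [0.6934, -0.0245, 0.0181]
ee_rot: [[-0.991, -0.134, 0.006], [-0.134, 0.991, -0.002], [-0.006, -0.002, -1.0]]
wrist_force: [0.5, -0.2, 0.1]
gripper_width: 0.001
```

>>> carry_out:
  commands: [0, 1.5, 1, 0, 0, 0]

```text
time_s: 18.82
tcp_pos: [0.6932, -0.023, 0.017]
ee_rot: [[-0.991, -0.133, 0.006], [-0.133, 0.991, -0.002], [-0.006, -0.002, -1.0]]
wrist_force: [0.1, -0.7, -0.4]
gripper_width: 0.006
```

>>> carry_out:
  commands: [0, 1.5, 0, 0, 0, 0]

```text
time_s: 18.95
tcp_pos: [0.6929, -0.0223, 0.0169]
ee_rot: [[-0.991, -0.134, 0.006], [-0.134, 0.991, -0.003], [-0.005, -0.003, -1.0]]
wrist_force: [1.4, -5.4, -1.2]
gripper_width: 0.005
```

>>> carry_out:
  commands: [0, 2, 0, 0, 0, 0]

```text
time_s: 19.08
tcp_pos: [0.6929, -0.0223, 0.0169]
ee_rot: [[-0.991, -0.133, 0.006], [-0.133, 0.991, -0.005], [-0.005, -0.006, -1.0]]
wrist_force: [2.3, -10.2, -0.2]
gripper_width: 0.006
```

>>> carry_out:
  commands: [0, 2, 0, 0, 0, 0]

```text
time_s: 19.2
tcp_pos: [0.6929, -0.0223, 0.0169]
ee_rot: [[-0.991, -0.133, 0.006], [-0.133, 0.991, -0.007], [-0.005, -0.008, -1.0]]
wrist_force: [2.7, -7.1, -1.4]
gripper_width: 0.007
```

```bash
python3 to.py -.065 -.215 .015 90 30
```

```text
t 19.2 tcp corner [-0.0612 -0.1866] z 0.0169 F [ 2.7 -7.1 -1.4] w 0.01 q [ 12.  39.  -2.   1. -48. -94.]
rows 1 total mm [  3.9 -28.4   2.1] rv [-0.008  0.005  0.001]
[3.9, -28.4, 2.1, -0.008, 0.005, 0.001]
```

The side stop is firm at 10 N with no travel. Next I'll back off and go to the button.

>>> carry_out:
  commands: [0, -8, 0, 0.004, 0, 0, 0, -14, 0, 0.004, 0, 0, 0, -3, -35, 0, 0, 0, 0, 0, -45, 0, 0, 0, 0, 0, -45, 0, 0, 0]

```text
time_s: 19.82
tcp_pos: [0.6926, -0.0485, 0.1391]
ee_rot: [[-0.991, -0.131, -0.006], [-0.13, 0.991, -0.016], [0.008, -0.015, -1.0]]
wrist_force: [-1.0, 0.5, 0.2]
gripper_width: 0.009
```

```bash
python3 to.py -.285 -.494 .10 90 48
```

```text
t 19.82 tcp corner [-0.0649 -0.2125] z 0.1391 F [-1.   0.5  0.2] w 0.01 q [ 10.  32.   5.   1. -63. -93.]
rows 8 total mm [ 219.4 -281.1   45. ] rv [-0.015 -0.008 -0.001]
[27.4, -35.1, 5.6, -0.002, -0.001, -0.0]
[27.4, -35.1, 5.5, -0.002, -0.001, -0.0]
[27.4, -35.2, 5.4, -0.002, -0.001, -0.0]
[27.5, -35.2, 5.4, -0.002, -0.001, -0.0]
[27.5, -35.2, 5.3, -0.002, -0.001, -0.0]
[27.5, -35.2, 5.2, -0.002, -0.001, -0.0]
[27.5, -35.2, 5.1, -0.002, -0.001, -0.0]
[27.5, -35.2, 5.0, -0.002, -0.001, -0.0]
```

>>> carry_out:
  commands: [27, -35, 0, -0.002, -0.001, 0, 27, -35, 0, -0.002, -0.001, 0, 27, -35, 2, -0.002, -0.001, 0, 27, -35, 3, -0.002, -0.001, 0, 28, -35, 5, -0.002, -0.001, 0]

```text
time_s: 20.45
tcp_pos: [0.5828, -0.2445, 0.1374]
ee_rot: [[-0.991, -0.136, 0.013], [-0.136, 0.991, -0.004], [-0.012, -0.006, -1.0]]
wrist_force: [0.1, -0.2, 0.8]
gripper_width: 0.006
```

>>> carry_out:
  commands: [28, -35, 5, -0.002, -0.001, 0, 28, -35, 5, -0.002, -0.001, 0, 27, -35, 5, -0.002, -0.001, 0]

```text
time_s: 20.82
tcp_pos: [0.512, -0.3646, 0.1219]
ee_rot: [[-0.991, -0.135, 0.017], [-0.135, 0.991, 0.002], [-0.017, -0.0, -1.0]]
wrist_force: [0.9, -0.2, -0.4]
gripper_width: 0.005
```

```bash
python3 to.py -.2845 -.494 .05 90 30; python3 - <<'E'
from to import *
print(c2w((-.2845,-.494)))
s=capture("side");cv2.imwrite("pics/s11.png",cv2.resize(s[80:240,220:480],None,fx=3,fy=3,interpolation=cv2.INTER_CUBIC)[:,:,::-1])
E
```

```text
t 20.82 tcp corner [-0.2856 -0.5021] z 0.1219 F [ 0.9 -0.2 -0.4] w 0.0 q [-21.  27.  -7.  -1. -55. -61.]
rows 3 total mm [ 0.1  8.1 71.9] rv [0.    0.017 0.004]
[0.0, 2.7, 24.0, 0.0, 0.006, 0.001]
[-0.1, 2.7, 24.0, 0.0, 0.006, 0.001]
[-0.2, 2.7, 24.0, 0.0, 0.006, 0.001]
[ 0.51196577 -0.35643603]
```

View pics/s11.png

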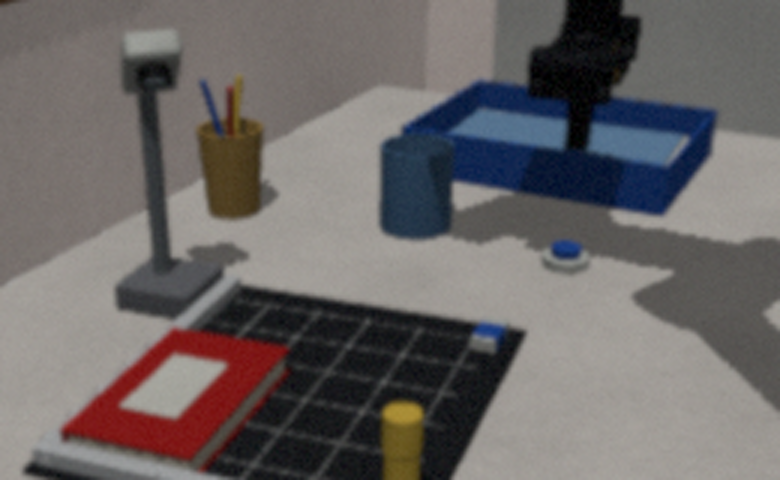

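The closed fingers hang over the button at (566,250). I'll descend.

>>> carry_out:
  commands: [0, 3, 24, 0, 0.006, 0, 0, 3, 24, 0, 0.006, 0, 0, 3, 24, 0, 0.005, 0]

```text
time_s: 21.25
tcp_pos: [0.5079, -0.3631, 0.0497]
ee_rot: [[-0.992, -0.125, 0.003], [-0.125, 0.992, -0.002], [-0.002, -0.002, -1.0]]
wrist_force: [-0.6, 0.3, 0.9]
gripper_width: 0.004
```

```bash
python3 to.py -.2845 -.494 .03 90 30; python3 - <<'E'
from to import *
s=capture("side");cv2.imwrite("pics/s12.png",cv2.resize(s[110:190,350:470],None,fx=6,fy=6,interpolation=cv2.INTER_CUBIC)[:,:,::-1])
E
```

```text
t 21.25 tcp corner [-0.2894 -0.5001] z 0.0497 F [-0.6  0.3  0.9] w 0.0 q [-21.  31. -12.   0. -47. -62.]
rows 1 total mm [-4.8  6.1 19.7] rv [-0.002  0.002 -0.007]
[-4.8, 6.1, 19.7, -0.002, 0.002, -0.007]
```

View pics/s12.png

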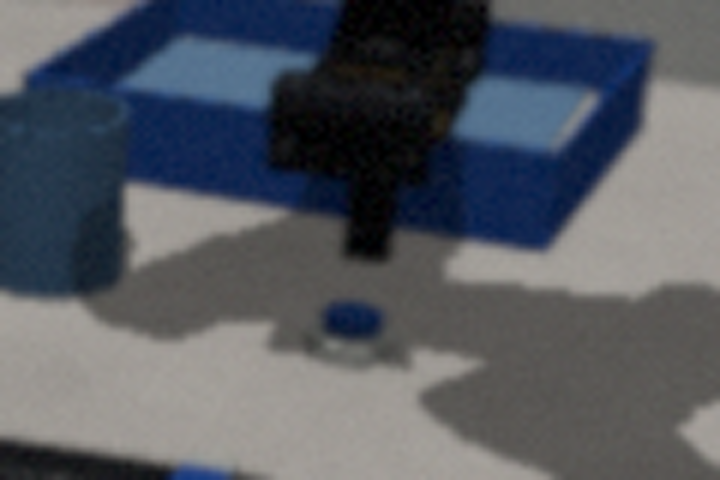

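The fingertip is slightly right of and behind the button, which agrees with the computed 5–6 mm error. I'll correct that, then lower.

>>> carry_out:
  commands: [-5, 6, 0, -0.002, 0.002, 0, 0, 0, 10, 0, 0, 0, 0, 0, 8, 0, 0, 0]

```text
time_s: 21.68
tcp_pos: [0.5114, -0.3552, 0.029]
ee_rot: [[-0.992, -0.125, -0.003], [-0.125, 0.992, 0.002], [0.003, 0.002, -1.0]]
wrist_force: [0.6, 0.2, 1.5]
gripper_width: 0.007
```

```bash
python3 to.py -.2845 -.494 .012 90 30
```

```text
t 21.68 tcp corner [-0.2849 -0.4927] z 0.029 F [0.6 0.2 1.5] w 0.01 q [-20.  33. -12.  -0. -45. -63.]
rows 1 total mm [-0.4 -1.3 17. ] rv [ 0.002 -0.003 -0.007]
[-0.4, -1.3, 17.0, 0.002, -0.003, -0.007]
```

>>> carry_out:
  commands: [0, -1, 3, 0, 0, 0, 0, 0, 3, 0, 0, 0]

```text
time_s: 21.92
tcp_pos: [0.5118, -0.3564, 0.0229]
ee_rot: [[-0.992, -0.125, -0.002], [-0.125, 0.992, 0.002], [0.002, 0.002, -1.0]]
wrist_force: [-0.1, -0.5, -0.7]
gripper_width: 0.011
```

>>> carry_out:
  commands: [0, 0, 2, 0, 0, 0]

```text
time_s: 22.05
tcp_pos: [0.5118, -0.3564, 0.021]
ee_rot: [[-0.992, -0.125, -0.002], [-0.125, 0.992, 0.002], [0.002, 0.002, -1.0]]
wrist_force: [-0.9, 1.0, 1.1]
gripper_width: 0.006
```

>>> carry_out:
  commands: [0, 0, 2, 0, 0, 0]

```text
time_s: 22.18
tcp_pos: [0.5118, -0.3564, 0.0193]
ee_rot: [[-0.992, -0.125, -0.002], [-0.125, 0.992, 0.001], [0.002, 0.002, -1.0]]
wrist_force: [-0.9, 1.5, 2.6]
gripper_width: 0.003
```

>>> carry_out:
  commands: [0, 0, 2, 0, 0, 0]

```text
time_s: 22.3
tcp_pos: [0.5118, -0.3564, 0.0176]
ee_rot: [[-0.992, -0.125, -0.002], [-0.125, 0.992, 0.001], [0.002, 0.002, -1.0]]
wrist_force: [-0.2, 0.9, 3.4]
gripper_width: 0.003
```

>>> carry_out:
  commands: [0, 0, 2, 0, 0, 0]

```text
time_s: 22.42
tcp_pos: [0.5118, -0.3564, 0.0162]
ee_rot: [[-0.992, -0.125, -0.002], [-0.125, 0.992, 0.001], [0.002, 0.001, -1.0]]
wrist_force: [-1.5, 3.8, 12.9]
gripper_width: 0.008
```

The force rose from about 3 N to 13 N, so the button has bottomed out. I'll press a touch more, hold, then release.

>>> carry_out:
  commands: [0, 0, 2, 0, 0, 0, 0, 0, 1, 0, 0, 0]

```text
time_s: 22.68
tcp_pos: [0.5118, -0.3564, 0.0164]
ee_rot: [[-0.992, -0.126, -0.002], [-0.126, 0.992, 0.0], [0.002, 0.001, -1.0]]
wrist_force: [-1.8, 1.6, 5.9]
gripper_width: 0.005
```

>>> carry_out:
  commands: [0, 0, -10, 0, 0, 0, 0, 0, -30, 0, 0, 0, 0, 0, -40, 0, 0, 0, 0, 0, -40, 0, 0, 0, 0, -30, -20, 0, 0, 0]

```text
time_s: 23.3
tcp_pos: [0.5156, -0.3854, 0.1594]
ee_rot: [[-0.992, -0.128, -0.004], [-0.128, 0.992, 0.001], [0.004, 0.002, -1.0]]
wrist_force: [0.6, -0.4, 0.6]
gripper_width: 0.004
```

>>> carry_out:
  commands: [20, -50, -10, 0, 0, 0, 20, -50, -10, 0, 0, 0, 0, 0, 0, 0, 0, 0]

```text
time_s: 23.68
tcp_pos: [0.4898, -0.4945, 0.183]
ee_rot: [[-0.992, -0.128, 0.002], [-0.128, 0.992, -0.003], [-0.001, -0.003, -1.0]]
wrist_force: [0.9, -0.1, -0.7]
gripper_width: 0.007
```

```bash
python3 - <<'E'
from to import *
s=capture("side");cv2.imwrite("pics/s13.png",s[:,:,::-1])
t=capture("top");cv2.imwrite("pics/t13.png",t[:,:,::-1])
G0=cv2.imread("pics/full10.png");a=t[:,:,::-1].astype(int)
print("book diff",abs(a[130:200,255:350]-G0[130:200,255:350]).mean(),sense()['time_s'],sense()['wrist_force'])
E
```

```text
book diff 3.0961904761904764 23.775 [0.96000649 0.04538916 1.02418246]
```

View pics/s13.png

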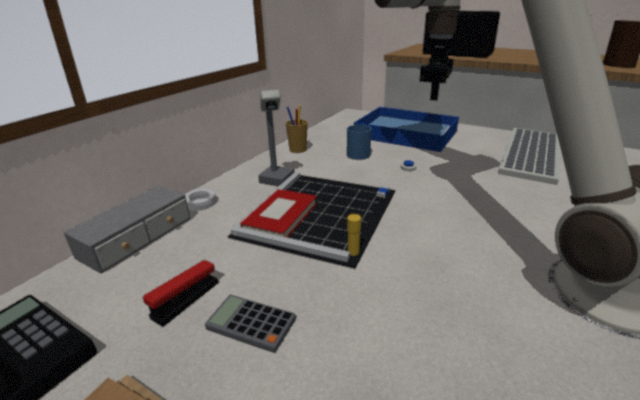

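View pics/t13.png

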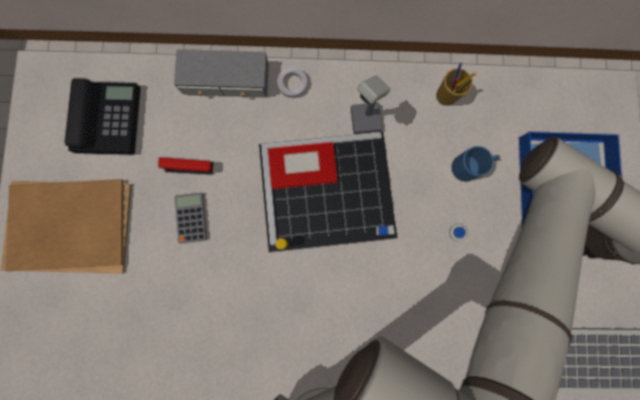

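The book is in the corner, the bystanders are where they began and the arm is clear. The force record during the press was sparse, so I'll press once more in finer steps to confirm full travel.

```bash
python3 to.py -.2845 -.494 .05 90 60
```

```text
t 23.77 tcp corner [-0.3236 -0.6248] z 0.182 F [1. 0. 1.] w 0.01 q [-32.  30.   8.   0. -68. -51.]
rows 4 total mm [-39.2 130.8 132. ] rv [-0. -0. -0.]
[-9.8, 32.7, 33.0, -0.0, -0.0, -0.0]
[-9.8, 32.7, 33.0, -0.0, -0.0, -0.0]
[-9.8, 32.7, 33.0, -0.0, -0.0, -0.0]
[-9.8, 32.7, 33.0, -0.0, -0.0, -0.0]
```

>>> carry_out:
  commands: [-10, 33, 33, 0, 0, 0, -10, 33, 33, 0, 0, 0, -10, 33, 33, 0, 0, 0, -10, 33, 33, 0, 0, 0]

```text
time_s: 24.28
tcp_pos: [0.5152, -0.3495, 0.0487]
ee_rot: [[-0.991, -0.133, 0.006], [-0.133, 0.991, -0.003], [-0.005, -0.004, -1.0]]
wrist_force: [1.4, -0.8, -0.4]
gripper_width: 0.004
```

```bash
python3 to.py -.2845 -.494 .028 90 60
```

```text
t 24.27 tcp corner [-0.2804 -0.4876] z 0.0487 F [ 1.4 -0.8 -0.4] w 0.0 q [-19.  31. -12.   0. -46. -63.]
rows 1 total mm [ 4.2 -6.3 20.7] rv [-0.004  0.005  0.002]
[4.2, -6.3, 20.7, -0.004, 0.005, 0.002]
```

>>> carry_out:
  commands: [4, -6, 0, -0.003, 0.004, 0, 0, 0, 12, 0, 0, 0, 0, 0, 10, 0, 0, 0, 0, 0, 3, 0, 0, 0]

```text
time_s: 24.78
tcp_pos: [0.5117, -0.3517, 0.021]
ee_rot: [[-0.99, -0.139, -0.002], [-0.139, 0.99, 0.001], [0.002, 0.002, -1.0]]
wrist_force: [-0.4, 0.7, 2.1]
gripper_width: 0.007
```

>>> carry_out:
  commands: [0, 0, 1.5, 0, 0, 0]

```text
time_s: 24.9
tcp_pos: [0.5119, -0.3521, 0.0199]
ee_rot: [[-0.99, -0.139, -0.002], [-0.139, 0.99, 0.001], [0.002, 0.001, -1.0]]
wrist_force: [-0.2, 0.8, 2.2]
gripper_width: 0.01
```

>>> carry_out:
  commands: [0, 0, 1, 0, 0, 0]

```text
time_s: 25.02
tcp_pos: [0.5119, -0.3524, 0.0193]
ee_rot: [[-0.99, -0.138, -0.001], [-0.138, 0.99, 0.001], [0.001, 0.001, -1.0]]
wrist_force: [-0.6, 0.9, 2.8]
gripper_width: 0.008
```

>>> carry_out:
  commands: [0, 0, 1, 0, 0, 0]

```text
time_s: 25.15
tcp_pos: [0.512, -0.3525, 0.0187]
ee_rot: [[-0.99, -0.138, -0.001], [-0.138, 0.99, 0.001], [0.001, 0.001, -1.0]]
wrist_force: [-0.1, 1.9, 3.3]
gripper_width: 0.002
```

>>> carry_out:
  commands: [0, 0, 1, 0, 0, 0]

```text
time_s: 25.28
tcp_pos: [0.512, -0.3526, 0.0181]
ee_rot: [[-0.99, -0.138, -0.001], [-0.138, 0.99, 0.001], [0.0, 0.001, -1.0]]
wrist_force: [-1.0, 1.7, 3.2]
gripper_width: 0.009
```

>>> carry_out:
  commands: [0, 0, 1, 0, 0, 0]

```text
time_s: 25.4
tcp_pos: [0.512, -0.3525, 0.0173]
ee_rot: [[-0.99, -0.138, -0.001], [-0.138, 0.99, 0.001], [0.0, 0.001, -1.0]]
wrist_force: [-1.6, 2.7, 3.4]
gripper_width: 0.006
```

>>> carry_out:
  commands: [0, 0, 1, 0, 0, 0]

```text
time_s: 25.52
tcp_pos: [0.512, -0.3526, 0.0164]
ee_rot: [[-0.99, -0.138, -0.0], [-0.138, 0.99, 0.0], [0.0, 0.001, -1.0]]
wrist_force: [-1.2, 0.8, 5.5]
gripper_width: 0.007
```

>>> carry_out:
  commands: [0, 0, 2, 0, 0, 0]

```text
time_s: 25.65
tcp_pos: [0.5121, -0.3526, 0.0161]
ee_rot: [[-0.99, -0.139, -0.001], [-0.139, 0.99, -0.0], [0.001, 0.0, -1.0]]
wrist_force: [-4.3, 6.2, 18.4]
gripper_width: 0.006
```

>>> carry_out:
  commands: [0, 0, 3, 0, 0, 0]

```text
time_s: 25.78
tcp_pos: [0.5121, -0.3526, 0.0161]
ee_rot: [[-0.99, -0.14, -0.001], [-0.14, 0.99, -0.001], [0.001, -0.0, -1.0]]
wrist_force: [-5.4, 7.6, 23.4]
gripper_width: 0.005
```

```bash
python3 to.py -.2845 -.494 .05 90 60|head -2; python3 - <<'E'
from to import *
s=capture("side");cv2.imwrite("pics/s14.png",cv2.resize(s[120:190,370:450],None,fx=8,fy=8,interpolation=cv2.INTER_CUBIC)[:,:,::-1])
E
```

```text
t 25.77 tcp corner [-0.2839 -0.4902] z 0.0161 F [-5.4  7.6 23.4] w 0.0 q [-20.  34. -13.   0. -43. -62.]
rows 1 total mm [  0.7  -3.8 -33.9] rv [-0.001 -0.001  0.009]
```

View pics/s14.png

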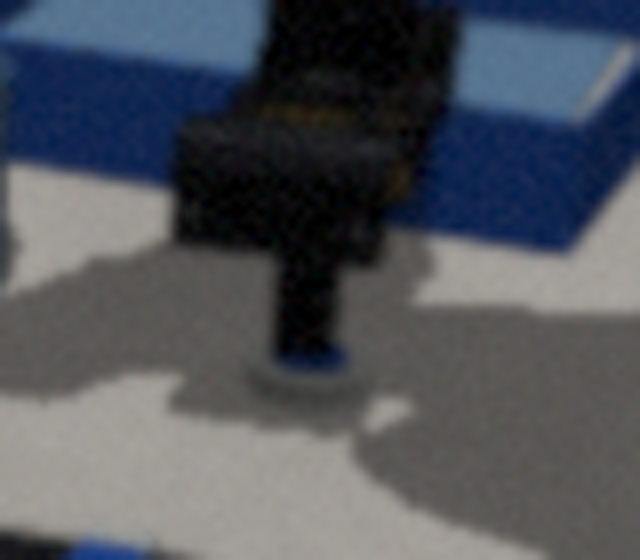

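The spring climbs to about 3.5–4 N, then hits a hard stop at z=0.016 (23 N). The picture shows the blue disc sunk into its housing at (310,357). I'll release and retreat.

>>> carry_out:
  commands: [0, 0, -10, 0, 0, 0, 0, 0, -30, 0, 0, 0, 0, 0, -40, 0, 0, 0, 0, 0, -40, 0, 0, 0, 0, -30, -20, 0, 0, 0]

```text
time_s: 26.45
tcp_pos: [0.5164, -0.382, 0.158]
ee_rot: [[-0.99, -0.142, -0.003], [-0.142, 0.99, -0.001], [0.003, -0.0, -1.0]]
wrist_force: [-0.0, -0.9, -0.1]
gripper_width: 0.005
```

>>> carry_out:
  commands: [20, -50, -10, 0, 0, 0, 20, -50, -10, 0, 0, 0, 0, 0, 0, 0, 0, 0, 0, 0, 0, 0, 0, 0]

```text
time_s: 26.95
tcp_pos: [0.4918, -0.4919, 0.1791]
ee_rot: [[-0.99, -0.141, 0.002], [-0.141, 0.99, -0.004], [-0.001, -0.004, -1.0]]
wrist_force: [-0.1, -0.3, 0.3]
gripper_width: 0.004
```

```bash
python3 - <<'E'
from to import *
s=capture("side");t=capture("top")
G0=cv2.imread("pics/t13.png");S0=cv2.imread("pics/side10.png")
print("book diff",abs(t[130:200,255:350,::-1].astype(int)-G0[130:200,255:350]).mean(), sense()['tcp_pos'],sense()['wrist_force'])
v=np.vstack([cv2.resize(x[120:300,230:430],None,fx=2,fy=1.6) for x in (s[:,:,::-1],S0)]);cv2.imwrite("pics/s15.png",v)
E
```

```text
book diff 1.5401503759398496 [ 0.49213116 -0.49127633  0.17931464] [ 0.82249925 -0.38788875 -0.44097311]
```

View pics/s15.png

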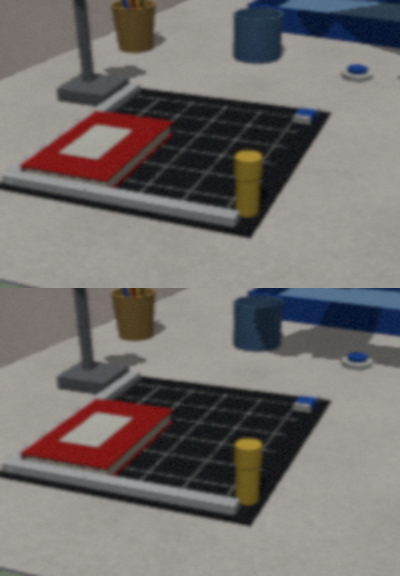

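The before and after views match: the book is in the corner, the button is up (357,70), and the glue and eraser are in place. Handing in.

```bash
python3 -c "
from station import finish_job
print(finish_job())"
```

```text
the job is handed in; nothing more can be done
None
```

The job is handed in at about 27 s: the red book is pushed into the corner against both stops, and the shutter button was pressed after that and is up again. No verdict came back.

- **How it was done:** I pushed the book square against the side stop, then along it to the back stop. A last light nudge met the side stop at about 10 N with no travel.
- **Button:** I pressed it twice. The fine-step second press rose to about 3.5–4 N, then met a hard stop at 23 N. The side view shows the disc sunk in its housing at the stop, and up again after I backed off.
- **Book position:** edge fits taken before that nudge put it square to within 0.004 rad and about 2 mm from home on each axis. I did not remeasure it after the nudge; the later pictures only show no visible movement.
- **Disagreement:** my first position measure read worse than that, with the centre at (-0.061, -0.0926). That is outside the allowed x of -0.0595. The fitted corner was about 1.4 mm off in x, and that measure also caught some of the book's near side face. I relied on the edge fits and on feeling both stops.
- **Everything else:** the other objects look unmoved in the pictures, and the arm finished well clear.

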